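# Try a turned peg on the go and no-go gap gauges

### The arm

A 6-joint arm with a two-finger parallel gripper is mounted at the origin on the work surface. World frame = base frame: x ahead of the robot, y to its left, z up, the work surface at z = 0. Lengths are in m, angles in degrees, forces in N, time in s.
With the tool pointing down it reaches from about 0.35 to 0.875 m from the base axis. Payload 4.2 kg.
Tool frame: the origin (TCP) lies midway between the tips of the shut fingers; the grasp point (between the pads) lies 19 mm behind it (r.pinch_z is the distance from the TCP to the grasp point, in m); z points along the fingers, y is the direction in which the jaws open and shut (so a half turn about z gives the same grasp; the last joint's range is limited). The gripper opens to 87 mm and grips with 3 to 60 N. Pads are 19 mm wide; open, the fingers measure 117 mm over their backs; the gripper's body (75 mm by 190 mm) begins 51 mm behind the grasp point.
Start: joints at [84.488, 22.042, 0.453, 0, -68.411, -14.817], TCP at [0.217, 0.586, 0.223] pointing down, gripper open.
Joint ranges: [-179.83, 179.83], [-69.29, 118.12], [-61.27, 80.66], [-181.25, 117.63], [-171.15, -9.14], [-177.46, 177.46]. Speed limits (degrees/s): [159.86, 159.86, 180, 180, 180, 180].

### API

Orientations are given as a 3x3 rotation matrix whose columns are the frame's x, y, z axes.
In Python, from station import r, optics, workorder gives the robot as it stands.
- The arm moves only by the tool carry_out, never from a script. Its argument "commands" is a list of rows, each a list of 3 entries, a list of its own where there are three numbers: the shift along the tool's x, y, z in m, then the turn, a rotation vector about the tool's x, y, z in degrees, then the finger opening in m, from 0 to 0.087. In form: [[[tx, ty, tz], [ax, ay, az], grip], ...]. A call has 1 to 12 rows; each row shifts and turns the pose as measured when the row begins, along the tool's axes as they then stand; what a row does not reach is not made up. A row lasts 1/12 s, in which the tool goes at most 41.7 mm and 7.16 degrees, less where a joint would pass 70% of its speed; a pose out of reach is approached as far as the arm can. A call with a gripper value outside its range is refused whole. The fingers move at their own pace and stop on an object; the grip force is fixed at half the most. Time passes only in rows, so rows that do not move let the fingers close. It gives the time, the measured TCP pose, the force and the opening at its end, in the units of the state.
- r.sense(): the state, without advancing time (a new reading comes with each control period).
- optics.capture(name): name is "scene" or "top"; returns a dict with "img" (420x560x3 uint8, red, green, blue), "mtx" (3x3 intrinsics, pixels), "D" ([k1, k2, p1, p2, k3] as OpenCV has them; the pictures are not rectified), "extrinsics" (4x4, takes a point from camera to world coordinates). Camera axes: x right, y down, z forward; pixel columns grow to the right and rows downward; lengths in m; the calibration is good to about 2 mm. A picture is of the moment at which its call begins. There is no depth.
- workorder.finish_job(): hands the job in, once; it reports no verdict.
The state is a dict: "time_s": time; "joints": joint angles; "joint_velocities": joint speeds; "effort": joint torques, N m; "tcp_pos": TCP position; "ee_rot": TCP orientation; "wrist_force": force on the tool from outside, world axes, zero at the start; "moment": the same for the moment, N m; "gripper_width": opening from 0.0 (shut) to 1.0 (fully open).
Only numpy, scipy, OpenCV 4.12 (cv2) and the standard library are available. Lean on these libraries where they do the work, as an engineer would, in place of code of your own. Each camera call takes 0.05 s, during which the arm holds its last target.

### The job

Check the turned peg that stands on the bench: hold it upright by its square head and slide its round shank through the gap of the long-jawed go gauge, in at the flared mouth and right out at the far end, then press it gently and steadily for a moment into the flared mouth of the short-jawed no-go gauge, where it must be stopped by both jaws. Then stand it upright in the shallow plywood tray and let go. Feel your way, since the jaws are not exactly centred on their plates: never push hard, do not tip or drop the peg, and leave the other things alone.

Things in the scene. Friction and masses are not known exactly. Their poses are not given: they have to be found in the camera images.
- peg: the turned wooden peg, standing on the bench near the robot: round shank 24 mm diameter, 60 mm long, under a square head 28 x 28 mm, 45 mm tall; 105 mm in all, 50 to 100 g. Origin: centre of its foot; z up to the head; x, y square to the head's sides. Hold it by the head, which is too wide for the gaps: its underside (60 mm above the foot) must stay above the jaws
- shank (a point): a point on the peg's axis, 30 mm above its foot
- go: GO gauge, the long-jawed one. Steel base plate 70 (x) x 100 (y) x 8 mm fixed on the bench, bearing two smooth polished steel jaw blocks 8 to 65 mm above the bench, a straight gap along x between them. Origin: centre of the plate's underside; +x = push direction, z up. Jaws 50 mm long (x -25 to +25 mm), gap 25.5 mm. Keep below 15 N; a few newtons suffice
- go_mouth (a point): middle of the go gap's flared mouth (robot's side, -x end), on the PLATE's centreline, 40 mm above the bench, axes as the plate. 45 degree flares, 10 mm deep, on both sides. The jaw pair is clamped up to 9 mm to either side (y) of this line, differently each time and per gauge; the offset is not in any reported pose: feel for it or see it
- go_exit (a point): on the go plate's centreline 42 mm beyond its origin in +x, 40 mm above the bench: with its axis here and its foot still well below the jaw tops the peg is through
- nogo: NO-GO gauge, the short-jawed one. Steel base plate 70 (x) x 100 (y) x 8 mm fixed on the bench, bearing two smooth polished steel jaw blocks 8 to 65 mm above the bench, a straight gap along x between them. Origin: centre of the plate's underside; +x = push direction, z up. Jaws 28 mm long (x -14 to +14 mm), gap 20 mm, 4 mm under the shank, so the mouth stops it
- nogo_mouth (a point): middle of the no-go gap's flared mouth (robot's side, -x end), on the PLATE's centreline, 40 mm above the bench, axes as the plate. 45 degree flares, 10 mm deep, on both sides. The jaw pair is clamped up to 9 mm to either side (y) of this line, differently each time and per gauge; the offset is not in any reported pose: feel for it or see it
- nogo_seat (a point): on the no-go plate's centreline, 10.6 mm before its origin (-x), 40 mm above the bench: stopped by both jaws, the peg's axis is this far along x. Bearing on one jaw only it stops earlier, which is no test. A proper try is a steady push of 5 to 12 N kept up for half a second; 20 N bruises the wood
- tray: the tray for passed pegs: shallow open plywood box 100 x 100 mm, 28 mm high, walls and floor 5 mm, fixed on the bench. Origin: centre of its underside
- tub: white plastic tub, 90 mm across, 85 mm tall (bystander)
- mallet: hammer with a wooden handle, lying (bystander)
- driver: wooden-handled screwdriver, lying (bystander)
- scroll: carved wooden scroll piece, about 110 mm long, 22 mm thick, lying flat (bystander)
- offcut: wood offcut 45 x 35 mm, 20 mm high, lying between the peg and the tray (bystander)
- spindle: another turned peg of like shape, 160 mm long, LYING beyond the gauges (bystander)
- collar: flat brass ring 48 mm across, 12 mm high (bystander)

How it is judged:
By the outcome, as a careful person would: the job done as asked, in the order asked, and still so for the second after the job is handed in, with the robot touching nothing.
It also fails if it takes over 72 s, if anything falls off the work surface, if the arm or the gripper's body presses on something with over 40 N, if the wrist force passes 120 N, or if a joint passes its speed limit or range.

## Working session

There is one attempt and no reset: what is moved stays moved. The work goes in short steps, Python scripts to look and compute and a tool call to move; the robot and the scene stay as the last step left them, time stands still between calls to the robot, and variables do not carry over. Pictures are saved under pics/ and viewed, and the job is handed in when it is done.

Besides the shell and the picture viewer there is one more tool, called after ">>>" as name([rows], argument=value, ...), one row to a line, values as JSON. carry_out: Moves the arm, as the interface text tells. Its arguments: {"type":"object","properties":{"commands":{"type":"array","items":{"type":"array"}}},"required":["commands"]}

```bash
mkdir -p pics; python3 - <<'E'
from station import r, optics
import cv2, numpy as np
for n in("scene","top"):
    c=optics.capture(n); cv2.imwrite(f"pics/{n}0.png",c["img"][:,:,::-1])
    np.savez(f"{n}0.npz",**c)
    print(n,np.round(c["mtx"],1).tolist(),c["D"],np.round(c["extrinsics"],3).tolist())
print(r.sense(), r.pinch_z)
E
```

```text
scene [[448.1, 0.0, 280.4], [0.0, 448.1, 206.5], [0.0, 0.0, 1.0]] [-0.10370558  0.          0.          0.          0.        ] [[-0.478, 0.513, -0.713, 1.28], [0.878, 0.258, -0.403, 0.374], [-0.023, -0.819, -0.574, 0.667], [0.0, 0.0, 0.0, 1.0]]
top [[518.3, 0.0, 262.5], [0.0, 518.3, 201.0], [0.0, 0.0, 1.0]] [0.05504983 0.         0.         0.         0.        ] [[-0.028, -0.994, 0.109, 0.413], [-1.0, 0.03, 0.011, -0.036], [-0.014, -0.108, -0.994, 1.445], [0.0, 0.0, 0.0, 1.0]]
{'time_s': 0.1, 'joints': array([ 8.44899657e+01,  2.20858144e+01,  3.87416100e-01, -2.48121977e-02,
       -6.84132290e+01, -1.48152875e+01]), 'joint_velocities': array([-0.07332131, -0.19867637,  0.18803961,  0.04117059, -0.00229368,
       -0.11339339]), 'effort': array([-1.63767845e-04, -3.91692138e+01,  1.87934858e+01,  4.23189104e+00,
        1.34002647e-02, -7.88512602e-05]), 'tcp_pos': array([0.21690507, 0.58556776, 0.22157471]), 'ee_rot': array([[ 9.37680058e-01, -3.47499301e-01, -5.87889351e-04],
       [-3.47499781e-01, -9.37678138e-01, -1.90056326e-03],
       [ 1.09193411e-04,  1.98641169e-03, -9.99998021e-01]]), 'wrist_force': array([0.61822053, 0.04156274, 0.20946176]), 'moment': array([ 0.00654286,  0.00186977, -0.0210952 ]), 'gripper_width': 0.99935218435754} 0.0187
```

View pics/scene0.png

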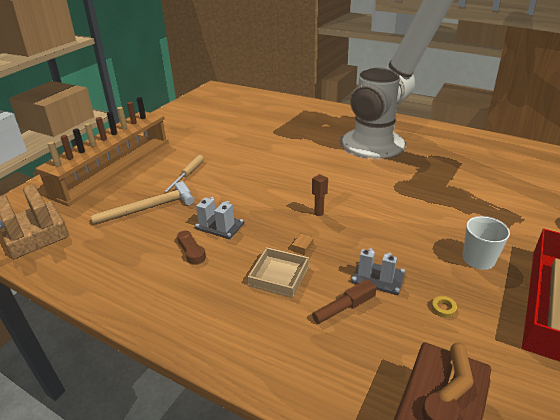

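View pics/top0.png

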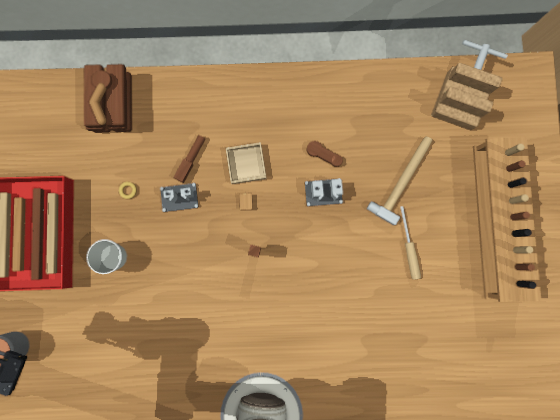

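The scene picture shows the peg at (319,193), gauges at (218,218) and (380,270), and the tray at (279,272). In the top picture the peg head is at (255,251), the gauges at (180,197) and (324,192), and the tray at (246,163). I'll enlarge these.

```bash
cat > h.py <<'E'
import cv2, numpy as np
def crop(img,x0,y0,w,h,s,fn):
    c=cv2.resize(img[y0:y0+h,x0:x0+w],None,fx=s,fy=s,interpolation=cv2.INTER_CUBIC)[:,:,::-1].copy()
    for k in range(0,w,10):
        cv2.line(c,(k*s,0),(k*s,8),(0,0,255),1); cv2.putText(c,str(x0+k),(k*s,20),0,.35,(0,255,255),1)
    for k in range(0,h,10):
        cv2.line(c,(0,k*s),(8,k*s),(0,0,255),1); cv2.putText(c,str(y0+k),(10,k*s+4),0,.35,(0,255,255),1)
    cv2.imwrite(fn,c)
def ray(d,uv,z):
    uv=np.array(uv,float).reshape(-1,1,2)
    p=cv2.undistortPoints(uv,d["mtx"],d["D"])[:,0]
    T=d["extrinsics"]; v=np.c_[p,np.ones(len(p))]@T[:3,:3].T; o=T[:3,3]
    return o+v*((z-o[2])/v[:,2])[:,None]
def proj(d,P):
    T=np.linalg.inv(d["extrinsics"]); rv,_=cv2.Rodrigues(T[:3,:3])
    return cv2.projectPoints(np.array(P,float).reshape(-1,1,3),rv,T[:3,3],d["mtx"],d["D"])[0][:,0]
E
python3 - <<'E'
from h import *
t=np.load("top0.npz")["img"]; s=np.load("scene0.npz")["img"]
crop(t,155,175,55,45,14,"pics/t_l.png"); crop(t,297,168,55,45,14,"pics/t_r.png")
crop(t,220,140,55,45,14,"pics/t_tray.png"); crop(t,230,190,60,75,8,"pics/t_peg.png")
crop(s,185,185,65,60,10,"pics/s_r.png"); crop(s,345,240,65,60,10,"pics/s_l.png"); crop(s,295,165,50,60,10,"pics/s_peg.png")
E
```

```text
(no output)
```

View pics/t_l.png

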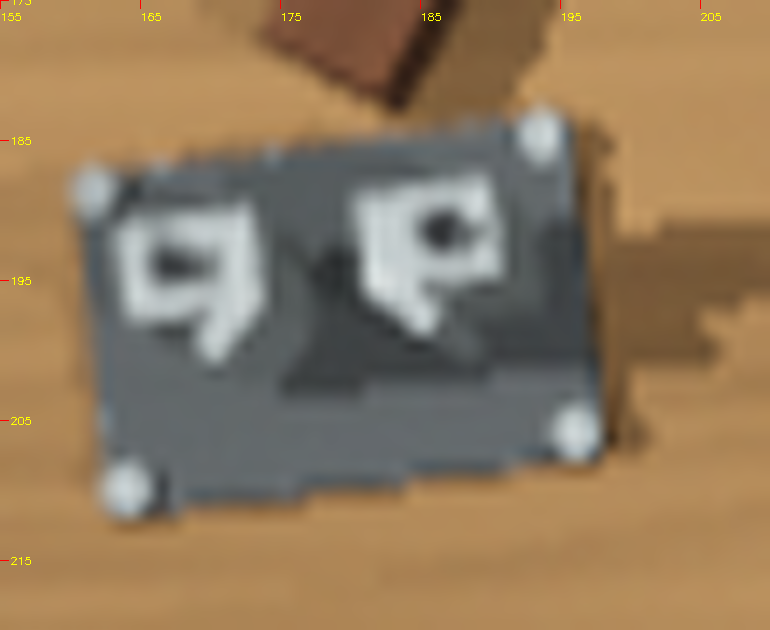

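View pics/t_r.png

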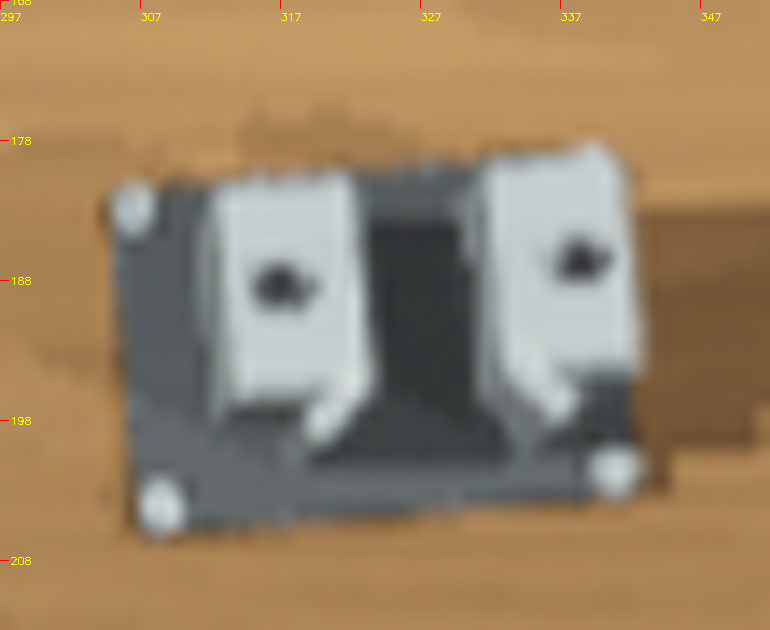

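View pics/t_tray.png

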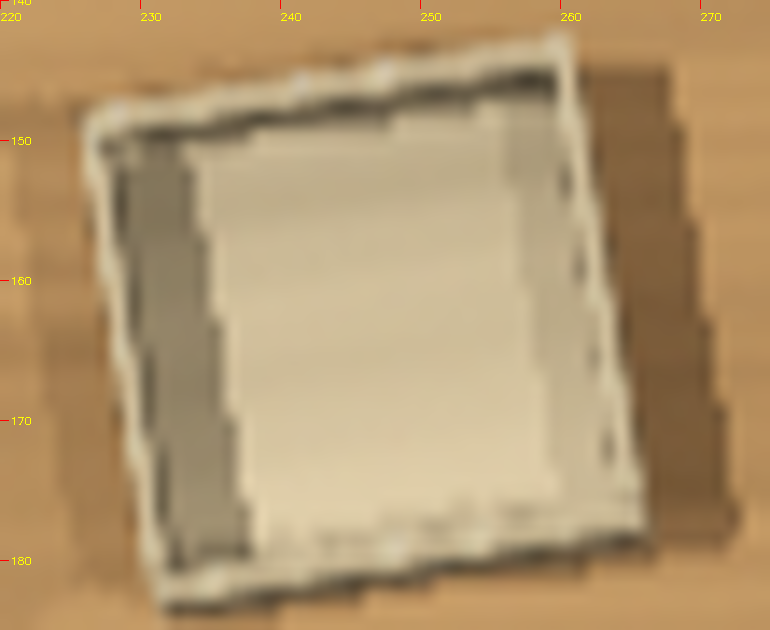

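View pics/t_peg.png

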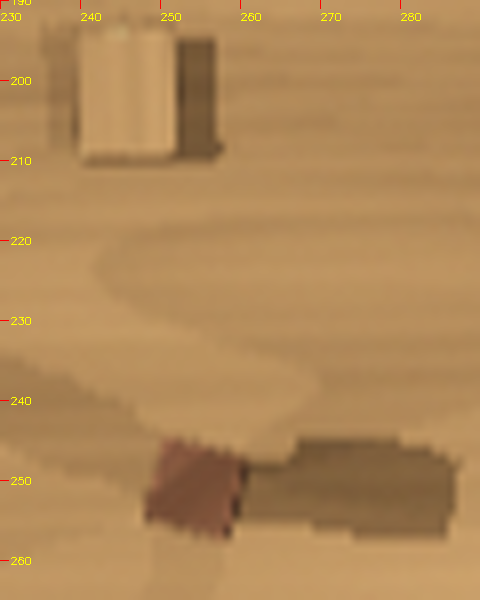

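View pics/s_r.png

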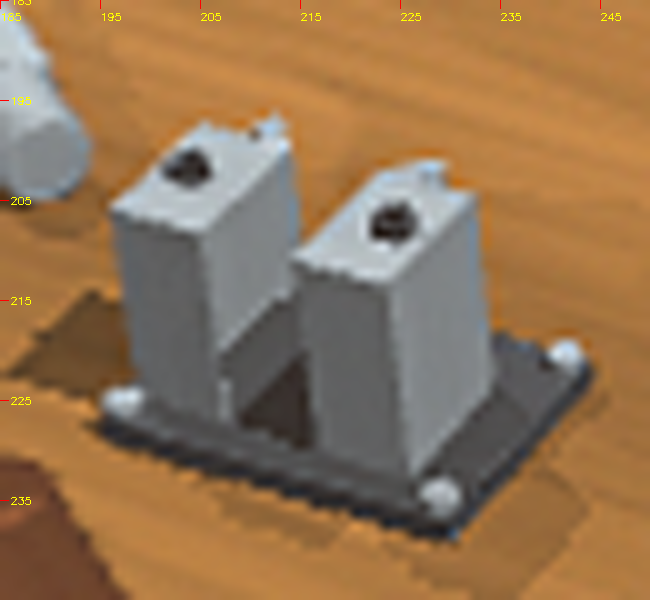

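View pics/s_l.png

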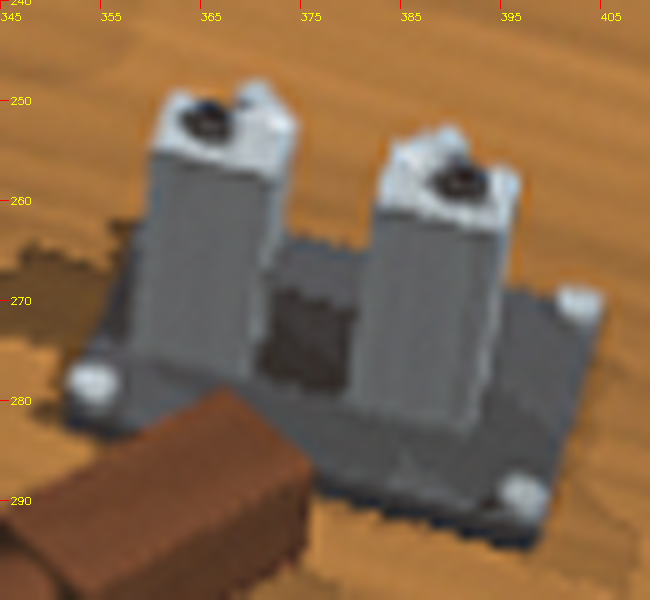

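View pics/s_peg.png

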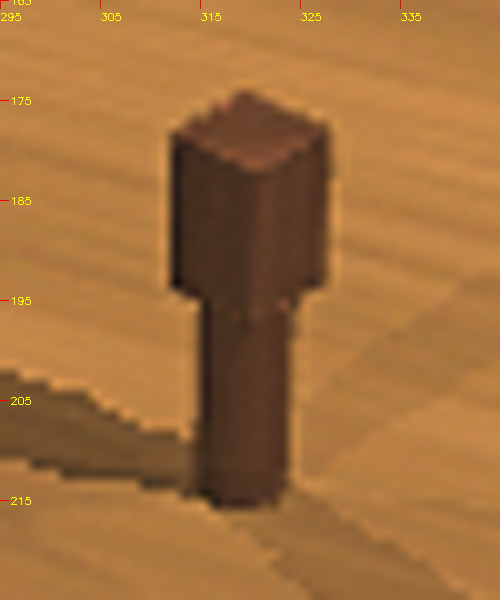

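The right gauge in the top view is the long-jawed GO; the left is the NO-GO, with the spindle just beyond it. I'll turn the corner pixels into positions.

```bash
python3 - <<'E'
from h import *
t=dict(np.load("top0.npz")); s=dict(np.load("scene0.npz"))
def pl(n,c):
    # c: far-left, far-right, near-right, near-left (image TL,TR,BR,BL)
    P=ray(t,c,.008)[:,:2]; ctr=P.mean(0)
    ex=(P[0]+P[1]-P[2]-P[3])/2; ey=(P[0]+P[3]-P[1]-P[2])/2
    print(n,"ctr",ctr.round(4),"sx,sy",np.linalg.norm(ex).round(4),np.linalg.norm(ey).round(4),"yawx",np.degrees(np.arctan2(ex[1],ex[0])).round(1),"yawy",np.degrees(np.arctan2(-ey[0],ey[1])).round(1))
    return ctr,np.arctan2(-ey[0],ey[1])
def loc(c,a,P): 
    R=np.array([[np.cos(a),-np.sin(a)],[np.sin(a),np.cos(a)]]); return ((P[:,:2]-c)@R*1000).round(1)
c,a=pl("nogo",[(160.2,187.2),(194.9,183.2),(197.6,207.9),(163.2,211.7)])
print("jaws L inner far,near-throat, tip; R same (local mm)"); print(loc(c,a,ray(t,[(172.7,189.6),(174,196),(170.7,200.5),(180.2,188.7),(181.2,195.5),(185,198.8)],.065)))
c,a=pl("go",[(304.9,181.5),(341.4,178.5),(342.6,203.5),(306.7,206)])
print(loc(c,a,ray(t,[(321.8,180.5),(323.2,195.2),(320,199.3),(331.5,180),(333.5,194.3),(337.5,198)],.065)))
P=ray(t,[(226.2,149),(260,142.5),(265.4,178.5),(231.5,183.5)],.028)[:,:2]; print("tray",P.mean(0),np.linalg.norm(P-np.roll(P,1,0),axis=1))
for i in range(4): d=P[(i+1)%4]-P[i]; print(np.degrees(np.arctan2(d[1],d[0])).round(1))
P=ray(t,[(250.3,245),(259.8,247.5),(258,257),(248,255)],.105)[:,:2]; print("peg top",P.mean(0),np.linalg.norm(P-np.roll(P,1,0),axis=1))
for i in range(4): d=P[(i+1)%4]-P[i]; print(np.degrees(np.arctan2(d[1],d[0])).round(1))
P=ray(s,[(319,174),(327,178),(320,181.7),(312,178.2)],.105)[:,:2]; print("peg top scene",P.mean(0),np.linalg.norm(P-np.roll(P,1,0),axis=1))
for i in range(4): d=P[(i+1)%4]-P[i]; print(np.degrees(np.arctan2(d[1],d[0])).round(1))
print("foot scene",ray(s,[(318.8,215.7),(314.2,213.5),(322.8,213.5)],0))
P=ray(s,[(193.5,427/2),],0)
# scene gauge: jaw tops far-end inner corners
print("nogo scene L/R inner far top",ray(s,[(371.8,257.7),(381.8,260.5)],.065))
print("go scene",ray(s,[(204.5,208),(213.2,210.8)],.065))
print("plates scene go corner",ray(s,[(229.5,238),(195,227),(243,221.5)],.008))
print("plates scene nogo corner",ray(s,[(398,294),(404.5,270.5),(351.5,281)],.008))
P=ray(t,[(240,194),(252,194.3),(252,209),(240.2,210)],.02); print("offcut",P.round(3))
E
```

```text
nogo ctr [0.5874 0.2126] sx,sy 0.0698 0.0969 yawx 5.9 yawy 4.8
jaws L inner far,near-throat, tip; R same (local mm)
[[ 15.4   5.5]
 [ -2.2   3.7]
 [-13.3  13.6]
 [ 15.6 -14.7]
 [ -3.1 -15.6]
 [-13.1 -24.9]]
go ctr [ 0.5897 -0.1922] sx,sy 0.0696 0.101 yawx 1.1 yawy 2.7
[[ 25.7   9.3]
 [-14.2   9. ]
 [-24.6  18.5]
 [ 25.  -16.7]
 [-13.9 -18.6]
 [-24.6 -28.3]]
tray [0.67481623 0.02275786] [0.09810863 0.09576769 0.10237401 0.09467862]
-80.7
-173.2
96.7
7.4
peg top [0.43087992 0.00398032] [0.02626649 0.02532319 0.02473121 0.02623205]
-106.3
167.6
77.1
-14.5
peg top scene [0.43407428 0.00658878] [0.02623427 0.02626253 0.02418606 0.02442147]
71.3
-19.5
-104.0
164.8
foot scene [[ 0.44261127  0.01166527  0.        ]
 [ 0.439267   -0.00264589  0.        ]
 [ 0.42948256  0.0167825   0.        ]]
nogo scene L/R inner far top [[0.606265   0.20162313 0.065     ]
 [0.60529298 0.22227983 0.065     ]]
go scene [[ 0.61711918 -0.20511822  0.065     ]
 [ 0.61710797 -0.17995609  0.065     ]]
plates scene go corner [[ 0.62718265 -0.13352314  0.008     ]
 [ 0.63032777 -0.23258855  0.008     ]
 [ 0.55827191 -0.13979787  0.008     ]]
plates scene nogo corner [[0.62316641 0.2689019  0.008     ]
 [0.55026656 0.26131886 0.008     ]
 [0.63047879 0.17181655 0.008     ]]
offcut [[0.591 0.041 0.02 ]
 [0.589 0.008 0.02 ]
 [0.548 0.009 0.02 ]
 [0.546 0.042 0.02 ]]
```

```bash
cat > plan.py <<'E'
import numpy as np, sys
from station import r
def st():
    s=r.sense(); R=s["ee_rot"]; 
    print("t",round(s["time_s"],2),"tcp",s["tcp_pos"].round(4),"yaw",np.degrees(np.arctan2(R[1,0],R[0,0])).round(2),"zaxis",R[:,2].round(4),"F",s["wrist_force"].round(2),"M",s["moment"].round(3),"w",round(s["gripper_width"]*87,2),"j",s["joints"].round(1))
    return s
def plan(target,yaw,n,grip,level=True):
    s=st(); p=s["tcp_pos"]; R=s["ee_rot"]; y0=np.degrees(np.arctan2(R[1,0],R[0,0]))
    d=(np.array(target)-p)/n; dy=(yaw-y0)/n; rows=[]
    for i in range(n):
        a=np.radians(y0+dy*i); x=np.array([np.cos(a),np.sin(a),0]);y=np.array([np.sin(a),-np.cos(a),0])
        rows.append([[round(float(d@x),4),round(float(d@y),4),round(float(-d[2]),4)],[0,0,round(-dy,2)],grip])
    print("step",np.linalg.norm(d).round(4)); print(str(rows).replace(" ",""))
E
python3 -c "
from plan import *
plan([.4325,.0053,.20],-105.5,20,.087)"
```

```text
t 0.1 tcp [0.2169 0.5856 0.2216] yaw -20.33 zaxis [-6.0e-04 -1.9e-03 -1.0e+00] F [0.62 0.04 0.21] M [ 0.007  0.002 -0.021] w 86.94 j [ 84.5  22.1   0.4  -0.  -68.4 -14.8]
step 0.031
[[[0.0202,0.0235,0.0011],[0,0,np.float64(4.26)],0.087],[[0.0219,0.0219,0.0011],[0,0,np.float64(4.26)],0.087],[[0.0234,0.0202,0.0011],[0,0,np.float64(4.26)],0.087],[[0.0249,0.0184,0.0011],[0,0,np.float64(4.26)],0.087],[[0.0262,0.0165,0.0011],[0,0,np.float64(4.26)],0.087],[[0.0273,0.0145,0.0011],[0,0,np.float64(4.26)],0.087],[[0.0283,0.0125,0.0011],[0,0,np.float64(4.26)],0.087],[[0.0292,0.0103,0.0011],[0,0,np.float64(4.26)],0.087],[[0.0299,0.0081,0.0011],[0,0,np.float64(4.26)],0.087],[[0.0304,0.0059,0.0011],[0,0,np.float64(4.26)],0.087],[[0.0307,0.0036,0.0011],[0,0,np.float64(4.26)],0.087],[[0.0309,0.0013,0.0011],[0,0,np.float64(4.26)],0.087],[[0.0309,-0.001,0.0011],[0,0,np.float64(4.26)],0.087],[[0.0308,-0.0033,0.0011],[0,0,np.float64(4.26)],0.087],[[0.0304,-0.0056,0.0011],[0,0,np.float64(4.26)],0.087],[[0.03,-0.0078,0.0011],[0,0,np.float64(4.26)],0.087],[[0.0293,-0.01,0.0011],[0,0,np.float64(4.26)],0.087],[[0.0285,-0.0121,0.0011],[0,0,np.float64(4.26)],0.087],[[0.0275,-0.0142,0.0011],[0,0,np.float64(4.26)],0.087],[[0.0264,-0.0162,0.0011],[0,0,np.float64(4.26)],0.087]]
```

>>> carry_out([
  [[0.02,0.023,0.001],[0,0,4.3],0.087],
  [[0.022,0.022,0.001],[0,0,4.3],0.087],
  [[0.023,0.02,0.001],[0,0,4.3],0.087],
  [[0.025,0.018,0.001],[0,0,4.3],0.087],
  [[0.026,0.016,0.001],[0,0,4.3],0.087],
  [[0.027,0.014,0.001],[0,0,4.3],0.087],
  [[0.028,0.012,0.001],[0,0,4.3],0.087],
  [[0.029,0.01,0.001],[0,0,4.3],0.087],
  [[0.03,0.008,0.001],[0,0,4.3],0.087],
  [[0.03,0.006,0.001],[0,0,4.3],0.087],
])

```text
time_s: 0.93
tcp_pos: [0.3205, 0.2868, 0.2056]
ee_rot: [[0.423, -0.906, -0.004], [-0.906, -0.423, -0.011], [0.008, 0.008, -1.0]]
wrist_force: [1.0, -0.0, 0.5]
gripper_width: 1.002
```

```bash
sed -i 's/round(-dy,2)/round(float(-dy),2)/' plan.py; python3 -c "
from plan import *
plan([.4325,.0053,.20],-105.5,12,.087)"
```

```text
t 0.93 tcp [0.3205 0.2868 0.2056] yaw -64.95 zaxis [-0.0044 -0.0105 -0.9999] F [ 0.97 -0.04  0.45] M [ 0.117 -0.122 -0.026] w 87.2 j [ 63.7   3.9 -26.3   0.  -60.4 -38.6]
step 0.0252
[[[0.0252,0.0015,0.0005],[0,0,3.38],0.087],[[0.0252,-0.0,0.0005],[0,0,3.38],0.087],[[0.0252,-0.0015,0.0005],[0,0,3.38],0.087],[[0.0251,-0.003,0.0005],[0,0,3.38],0.087],[[0.0248,-0.0045,0.0005],[0,0,3.38],0.087],[[0.0245,-0.0059,0.0005],[0,0,3.38],0.087],[[0.0242,-0.0073,0.0005],[0,0,3.38],0.087],[[0.0237,-0.0088,0.0005],[0,0,3.38],0.087],[[0.0231,-0.0101,0.0005],[0,0,3.38],0.087],[[0.0225,-0.0115,0.0005],[0,0,3.38],0.087],[[0.0218,-0.0128,0.0005],[0,0,3.38],0.087],[[0.021,-0.014,0.0005],[0,0,3.38],0.087]]
```

>>> carry_out([
  [[0.025,0.0015,0],[0,0,3.4],0.087],
  [[0.025,0,0],[0,0,3.4],0.087],
  [[0.025,-0.0015,0],[0,0,3.4],0.087],
  [[0.025,-0.003,0],[0,0,3.4],0.087],
  [[0.025,-0.0045,0],[0,0,3.4],0.087],
  [[0.0245,-0.006,0],[0,0,3.4],0.087],
  [[0.024,-0.0075,0],[0,0,3.4],0.087],
  [[0.024,-0.009,0],[0,0,3.4],0.087],
  [[0.023,-0.01,0],[0,0,3.4],0.087],
  [[0.0225,-0.0115,0],[0,0,3.4],0.087],
  [[0.022,-0.013,0],[0,0,3.4],0.087],
  [[0.021,-0.014,0],[0,0,3.4],0.087],
])

```text
time_s: 1.93
tcp_pos: [0.426, -0.0153, 0.206]
ee_rot: [[-0.307, -0.952, -0.01], [-0.952, 0.307, -0.012], [0.014, 0.005, -1.0]]
wrist_force: [0.5, 0.7, 0.1]
gripper_width: 0.999
```

```bash
cat >> plan.py <<'E'
from scipy.spatial.transform import Rotation as Ro
def goal(target,yaw):
    "total tool-frame shift and rotation vector incl. levelling"
    s=st(); R=s["ee_rot"]; a=np.radians(yaw)
    Rt=np.array([[np.cos(a),np.sin(a),0],[np.sin(a),-np.cos(a),0],[0,0,-1]])
    print("shift mm",(R.T@(np.array(target)-s["tcp_pos"])*1000).round(2),"rot",np.degrees(Ro.from_matrix(R.T@Rt).as_rotvec()).round(2))
E
python3 -c "
from plan import *
goal([.4325,.0053,.20],-105.5)"
```

```text
t 1.93 tcp [ 0.426  -0.0153  0.206 ] yaw -107.87 zaxis [-0.0095 -0.0121 -0.9999] F [0.46 0.71 0.08] M [ 0.165 -0.143  0.042] w 86.95 j [ 20.3   3.4 -27.    0.5 -60.4 -38.5]
shift mm [-21.69   0.07   5.7 ] rot [ 0.32 -0.82 -2.37]
```

>>> carry_out([
  [[-0.011,0,0.003],[0.2,-0.4,-1.2],0.087],
  [[-0.0107,0,0.003],[0.1,-0.4,-1.2],0.087],
  [[0,0,0],[0,0,0],0.087],
  [[0,0,0],[0,0,0],0.087],
])

```text
time_s: 2.27
tcp_pos: [0.4325, 0.0021, 0.1981]
ee_rot: [[-0.274, -0.962, -0.003], [-0.962, 0.274, -0.001], [0.001, 0.003, -1.0]]
wrist_force: [-1.1, -0.0, 0.5]
gripper_width: 1.003
```

```bash
python3 - <<'E'
from plan import *
from h import *
from station import optics
goal([.4325,.0053,.061],-105.5)
for n in("scene","top"):
    c=optics.capture(n); np.savez(n+"1.npz",**c)
    crop(c["img"],*((280,100,100,120,5) if n=="scene" else (200,190,120,100,6)),f"pics/{n}1.png")
E
```

```text
t 2.27 tcp [0.4325 0.0021 0.1981] yaw -105.91 zaxis [-3.1e-03 -6.0e-04 -1.0e+00] F [-1.1  -0.03  0.53] M [ 0.131 -0.038  0.016] w 87.23 j [ 21.9   4.3 -27.   -0.  -58.9 -37.8]
shift mm [ -3.22   0.48 137.1 ] rot [ 0.16 -0.08 -0.41]
```

View pics/scene1.png

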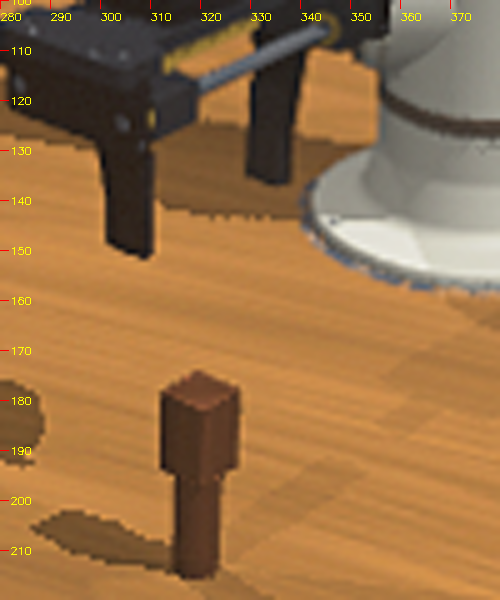

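View pics/top1.png

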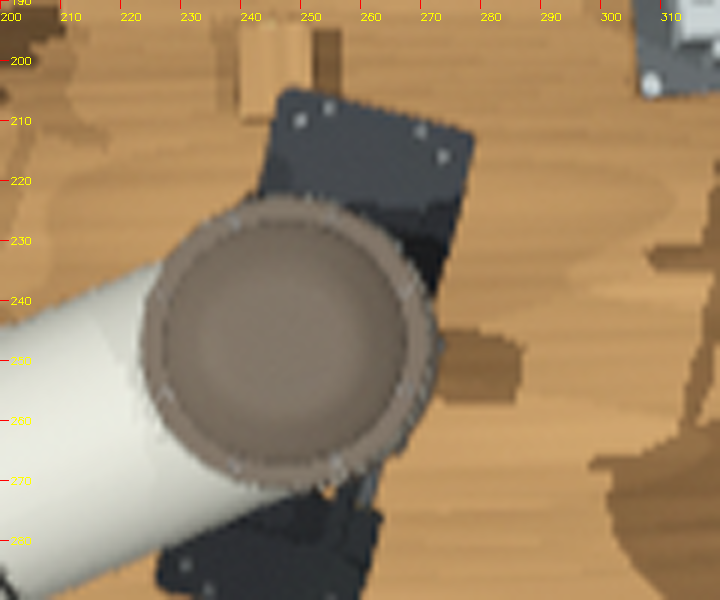

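The fingers straddle the peg: tips are at about (306,150) and (332,136) in the scene view, with the peg between and below.

```bash
python3 - <<'E'
from plan import *
from h import *
s=dict(np.load("scene1.npz")); q=st(); R=q["ee_rot"];p=q["tcp_pos"]
for k in(-.0585,-.0435,.0435,.0585):
  for m in (-.0095,.0095):
    print(k,m,proj(s,p+R@[m,k,0]).round(1))
print(proj(s,[.4325,.0053,.105]),proj(s,[.431,.004,.105]))
E
```

```text
t 2.37 tcp [0.4325 0.0023 0.1983] yaw -105.89 zaxis [-2.7e-03 -5.0e-04 -1.0e+00] F [-0.02 -0.18  0.55] M [ 0.067 -0.053 -0.022] w 87.19 j [ 22.    4.3 -27.   -0.  -58.9 -37.8]
-0.0585 -0.0095 [[305.2 152.8]]
-0.0585 0.0095 [[298.8 150. ]]
-0.0435 -0.0095 [[309.7 150.4]]
-0.0435 0.0095 [[303.3 147.7]]
0.0435 -0.0095 [[334.3 137.3]]
0.0435 0.0095 [[328.  134.9]]
0.0585 -0.0095 [[338.3 135.2]]
0.0585 0.0095 [[332.  132.8]]
[[319.2794029  177.51737616]] [[319.04522499 177.10114777]]
```

>>> carry_out([
  [[-0.001,0.0003,0.03],[0,0,-0.2],0.087],
  [[-0.001,0,0.035],[0,0,-0.2],0.087],
  [[-0.001,0,0.035],[0,0,0],0.087],
  [[0,0,0.025],[0,0,0],0.087],
  [[0,0,0.01],[0,0,0],0.087],
  [[0,0,0],[0,0,0],0.087],
])

```text
time_s: 2.87
tcp_pos: [0.4363, 0.0105, 0.0628]
ee_rot: [[-0.256, -0.967, 0.01], [-0.967, 0.256, 0.003], [-0.005, -0.009, -1.0]]
wrist_force: [0.7, -0.2, -0.3]
gripper_width: 1.002
```

```bash
python3 - <<'E'
from plan import *
from h import *
from station import optics
goal([.4325,.0053,.061],-105.5)
c=optics.capture("scene"); crop(c["img"],270,130,100,100,6,"pics/scene2.png")
E
```

```text
t 2.87 tcp [0.4363 0.0105 0.0628] yaw -104.82 zaxis [ 0.0099  0.0026 -0.9999] F [ 0.68 -0.18 -0.27] M [0.092 0.012 0.003] w 87.14 j [ 22.9  15.2 -37.7   0.1 -36.5 -37.9]
shift mm [6.02 2.4  1.72] rot [-0.51  0.29  0.67]
```

View pics/scene2.png

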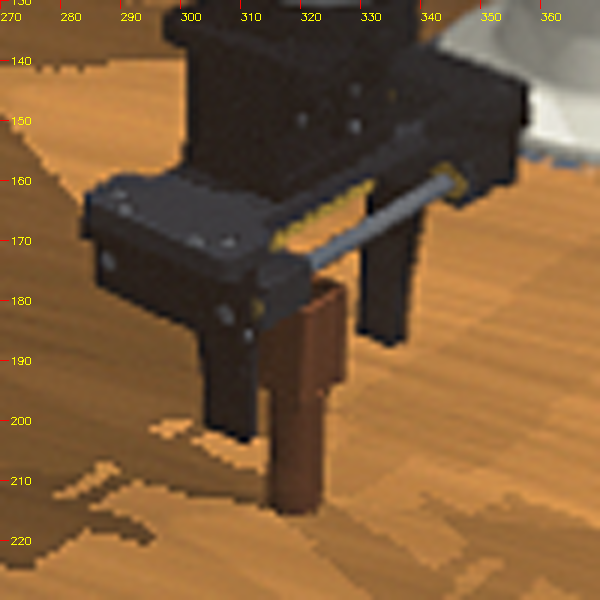

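The peg stands upright between the fingers. The TCP drifted 6 mm sideways while descending, so I'll correct it.

>>> carry_out([
  [[0.003,0.001,0.001],[-0.3,0.2,0.3],0.087],
  [[0.002,0.001,0],[-0.2,0.1,0.2],0.087],
  [[0,0,0],[0,0,0],0.087],
  [[0,0,0],[0,0,0],0.087],
  [[0,0,0],[0,0,0],0.087],
])

```text
time_s: 3.33
tcp_pos: [0.4365, 0.0079, 0.0669]
ee_rot: [[-0.262, -0.965, 0.009], [-0.965, 0.262, 0.003], [-0.005, -0.008, -1.0]]
wrist_force: [0.5, -0.7, -0.6]
gripper_width: 1.005
```

```bash
python3 - <<'E'
from plan import *
goal([.4325,.0053,.061],-105.5)
E
```

```text
t 3.33 tcp [0.4365 0.0079 0.0669] yaw -105.18 zaxis [ 0.0094  0.0029 -1.    ] F [ 0.46 -0.66 -0.57] M [ 0.047 -0.021 -0.066] w 87.4 j [ 22.6  14.8 -37.4   0.1 -37.2 -37.8]
shift mm [3.63 3.2  5.9 ] rot [-0.48  0.3   0.31]
```

>>> carry_out([
  [[0.003,0.003,0.005],[-0.5,0.3,0.3],0.087],
  [[0.001,0.001,0.001],[-0.1,0,0],0.087],
  [[0,0,0],[0,0,0],0.087],
])

```text
time_s: 3.58
tcp_pos: [0.4321, 0.0052, 0.0618]
ee_rot: [[-0.268, -0.964, 0.0], [-0.964, 0.268, 0.002], [-0.002, 0.0, -1.0]]
wrist_force: [0.8, 0.9, 0.2]
gripper_width: 1.0
```

```bash
python3 - <<'E'
from plan import *
goal([.4325,.0053,.061],-105.5)
E
```

```text
t 3.58 tcp [0.4321 0.0052 0.0618] yaw -105.52 zaxis [ 3.0e-04  1.8e-03 -1.0e+00] F [0.78 0.88 0.24] M [ 0.106 -0.021  0.016] w 86.96 j [ 22.3  15.2 -37.9  -0.1 -36.9 -37.7]
shift mm [-0.23 -0.38  0.77] rot [ 0.01  0.1  -0.02]
```

>>> carry_out([
  [[0,0,0.0005],[0,0,0],0.036],
  [[0,0,0],[0,0,0],0.036],
  [[0,0,0],[0,0,0],0.036],
  [[0,0,0],[0,0,0],0.036],
  [[0,0,0],[0,0,0],0.036],
  [[0,0,0],[0,0,0],0.036],
])

```text
time_s: 4.08
tcp_pos: [0.4319, 0.0049, 0.0609]
ee_rot: [[-0.268, -0.963, -0.0], [-0.963, 0.268, 0.001], [-0.001, 0.001, -1.0]]
wrist_force: [-0.5, -0.0, -0.6]
gripper_width: 0.634
```

```bash
python3 - <<'E'
from plan import *
from h import *
from station import optics
goal([.4325,.0053,.061],-105.5)
c=optics.capture("scene"); crop(c["img"],280,150,70,70,8,"pics/scene3.png")
E
```

```text
t 4.08 tcp [0.4319 0.0049 0.0609] yaw -105.54 zaxis [-4.0e-04  1.5e-03 -1.0e+00] F [-0.53 -0.01 -0.59] M [ 0.073 -0.023  0.007] w 55.17 j [ 22.3  15.3 -37.9  -0.1 -36.8 -37.7]
shift mm [-0.54 -0.5  -0.07] rot [ 0.05  0.07 -0.04]
```

View pics/scene3.png

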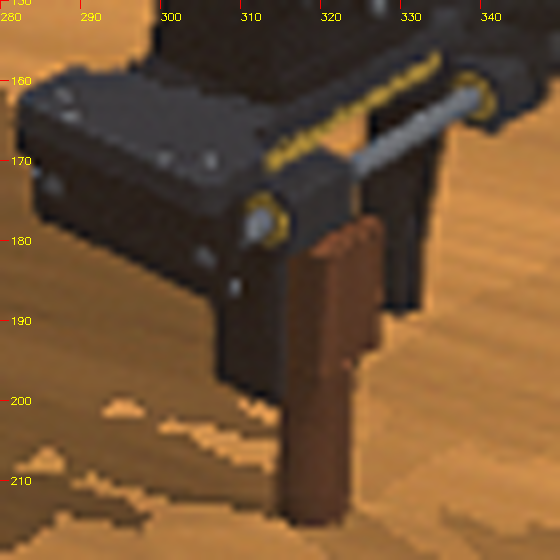

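The peg is still upright and the fingers are at 55 mm. I'll keep closing to 36 mm.

>>> carry_out([
  [[0,0,0],[0,0,0],0.036],
  [[0,0,0],[0,0,0],0.036],
  [[0,0,0],[0,0,0],0.036],
  [[0,0,0],[0,0,0],0.036],
])

```text
time_s: 4.47
tcp_pos: [0.432, 0.005, 0.061]
ee_rot: [[-0.268, -0.963, -0.0], [-0.963, 0.268, 0.002], [-0.001, 0.001, -1.0]]
wrist_force: [-0.2, 0.3, -1.1]
gripper_width: 0.42
```

```bash
python3 - <<'E'
from plan import *
from h import *
from station import optics
goal([.4325,.0053,.061],-105.5)
c=optics.capture("scene"); crop(c["img"],295,160,50,60,10,"pics/scene4.png")
E
```

```text
t 4.47 tcp [0.432 0.005 0.061] yaw -105.54 zaxis [-3.0e-04  1.5e-03 -1.0e+00] F [-0.18  0.25 -1.13] M [ 0.113 -0.008 -0.018] w 36.57 j [ 22.3  15.3 -37.9  -0.1 -36.8 -37.7]
shift mm [-0.46 -0.44 -0.03] rot [ 0.04  0.08 -0.04]
```

View pics/scene4.png

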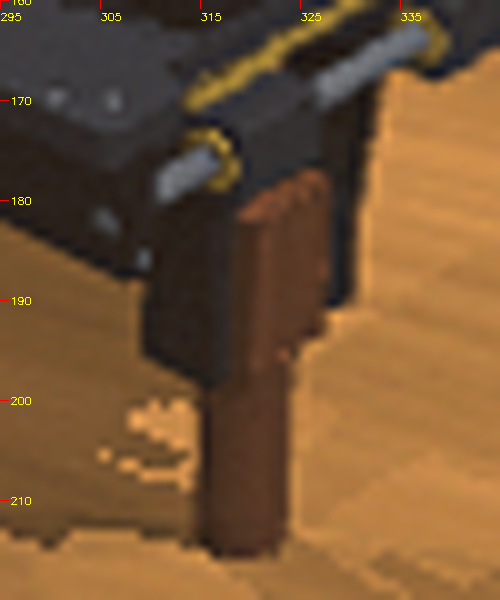

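The peg is upright between the fingers (foot at (319,215)) with no contact force, so I'll close on it.

>>> carry_out([
  [[0,0,0],[0,0,0],0.02],
  [[0,0,0],[0,0,0],0.02],
  [[0,0,0],[0,0,0],0.02],
  [[0,0,0],[0,0,0],0.02],
  [[0,0,0],[0,0,0],0.02],
])

```text
time_s: 4.93
tcp_pos: [0.432, 0.005, 0.061]
ee_rot: [[-0.268, -0.963, -0.0], [-0.963, 0.268, 0.002], [-0.001, 0.001, -1.0]]
wrist_force: [-0.0, 0.3, 0.2]
gripper_width: 0.319
```

```bash
python3 - <<'E'
from plan import *
from h import *
from station import optics
goal([.4325,.0053,.061],-105.5)
c=optics.capture("scene"); crop(c["img"],295,160,50,60,10,"pics/scene5.png")
E
```

```text
t 4.93 tcp [0.432 0.005 0.061] yaw -105.53 zaxis [-1.0e-04  1.6e-03 -1.0e+00] F [-0.02  0.32  0.25] M [ 0.112 -0.061 -0.032] w 27.74 j [ 22.3  15.3 -37.9  -0.1 -36.8 -37.7]
shift mm [-0.42 -0.41  0.  ] rot [ 0.03  0.08 -0.03]
```

View pics/scene5.png

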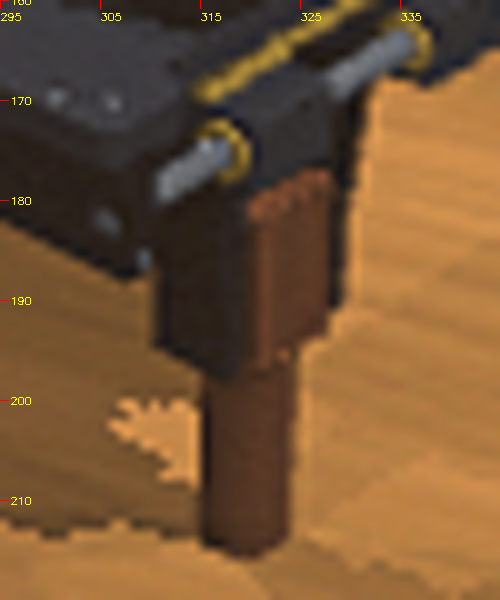

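The grip is good: 27.7 mm opening, peg upright. Now I'll lift it and carry it to a point in front of the GO mouth.

>>> carry_out([
  [[0,0,-0.01],[0,0,0],0.02],
  [[0,0,-0.015],[0,0,0],0.02],
  [[0,0,-0.015],[0,0,0],0.02],
  [[0,0,0],[0,0,0],0.02],
])

```text
time_s: 5.32
tcp_pos: [0.4306, 0.0044, 0.101]
ee_rot: [[-0.268, -0.963, -0.005], [-0.963, 0.268, -0.0], [0.001, 0.005, -1.0]]
wrist_force: [1.0, -0.2, -0.9]
gripper_width: 0.321
```

```bash
python3 - <<'E'
from plan import *
plan([.533,-.198,.095],-87,12,.02)
E
```

```text
t 5.32 tcp [0.4306 0.0044 0.101 ] yaw -105.56 zaxis [-4.9e-03 -1.0e-04 -1.0e+00] F [ 0.99 -0.23 -0.86] M [ 0.088 -0.194 -0.053] w 27.92 j [ 22.3  11.4 -35.2  -0.1 -43.6 -37.7]
step 0.0189
[[[0.014,-0.0127,0.0005],[0,0,-1.55],0.02],[[0.0143,-0.0124,0.0005],[0,0,-1.55],0.02],[[0.0146,-0.012,0.0005],[0,0,-1.55],0.02],[[0.0149,-0.0116,0.0005],[0,0,-1.55],0.02],[[0.0153,-0.0112,0.0005],[0,0,-1.55],0.02],[[0.0155,-0.0108,0.0005],[0,0,-1.55],0.02],[[0.0158,-0.0103,0.0005],[0,0,-1.55],0.02],[[0.0161,-0.0099,0.0005],[0,0,-1.55],0.02],[[0.0164,-0.0095,0.0005],[0,0,-1.55],0.02],[[0.0166,-0.009,0.0005],[0,0,-1.55],0.02],[[0.0169,-0.0086,0.0005],[0,0,-1.55],0.02],[[0.0171,-0.0081,0.0005],[0,0,-1.55],0.02]]
```

>>> carry_out([
  [[0.014,-0.013,0],[0,0,-1.5],0.02],
  [[0.014,-0.0125,0],[0,0,-1.5],0.02],
  [[0.0145,-0.012,0],[0,0,-1.5],0.02],
  [[0.015,-0.0115,0],[0,0,-1.5],0.02],
  [[0.015,-0.011,0],[0,0,-1.5],0.02],
  [[0.0155,-0.011,0],[0,0,-1.5],0.02],
  [[0.016,-0.0105,0],[0,0,-1.5],0.02],
  [[0.016,-0.01,0],[0,0,-1.5],0.02],
  [[0.0165,-0.0095,0],[0,0,-1.5],0.02],
  [[0.0165,-0.009,0],[0,0,-1.5],0.02],
  [[0.014,-0.0065,0],[0,0,-1.5],0.02],
  [[0.008,-0.004,0],[0,0,-1.5],0.02],
])

```text
time_s: 6.32
tcp_pos: [0.5271, -0.1925, 0.0907]
ee_rot: [[0.06, -0.998, -0.015], [-0.998, -0.06, 0.004], [-0.004, 0.015, -1.0]]
wrist_force: [-0.6, -0.6, -0.9]
gripper_width: 0.319
```

```bash
python3 - <<'E'
from plan import *
goal([.533,-.198,.073],-87)
E
```

```text
t 6.32 tcp [ 0.5271 -0.1925  0.0907] yaw -86.56 zaxis [-0.0148  0.0036 -0.9999] F [-0.64 -0.61 -0.89] M [ 0.058 -0.108  0.034] w 27.74 j [ -3.6  23.8 -17.8  -0.2 -49.3   7.2]
shift mm [ 5.95 -5.84 17.57] rot [0.84 0.25 0.44]
```

>>> carry_out([
  [[0.003,-0.003,0.006],[0.4,0.1,0.2],0.02],
  [[0.003,-0.003,0.006],[0.4,0.1,0.2],0.02],
  [[0,0,0.004],[0,0,0],0.02],
  [[0,0,0.0],[0,0,0],0.02],
])

```text
time_s: 6.65
tcp_pos: [0.5322, -0.1993, 0.0692]
ee_rot: [[0.048, -0.999, -0.004], [-0.999, -0.048, 0.002], [-0.002, 0.004, -1.0]]
wrist_force: [0.1, 0.2, -0.2]
gripper_width: 0.32
```

```bash
python3 - <<'E'
from plan import *
from h import *
from station import optics
goal([.533,-.198,.073],-87)
for n in("scene","top"):
    c=optics.capture(n); np.savez(n+"6.npz",**c)
    crop(c["img"],*((180,150,90,90,6) if n=="scene" else (270,150,110,90,7)),f"pics/{n}6.png")
E
```

```text
t 6.65 tcp [ 0.5322 -0.1993  0.0692] yaw -87.27 zaxis [-0.0043  0.0019 -1.    ] F [ 0.06  0.23 -0.22] M [ 0.095 -0.04   0.022] w 27.8 j [ -4.2  25.7 -18.5  -0.1 -46.1   7.1]
shift mm [-1.26 -0.88 -3.83] rot [ 0.24  0.12 -0.27]
```

View pics/scene6.png

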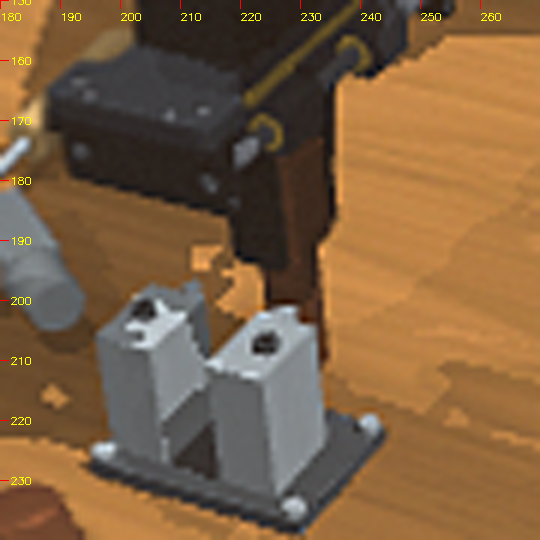

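View pics/top6.png

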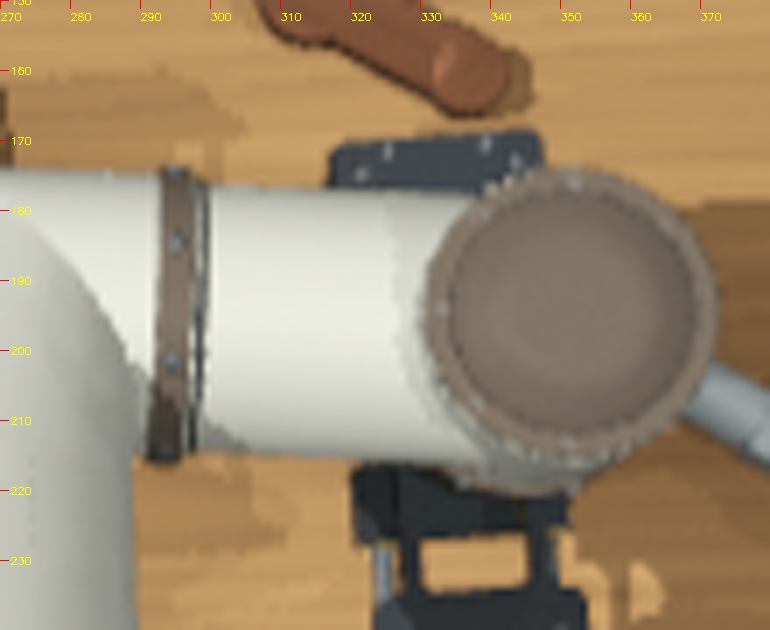

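The peg is in front of the GO gap, on line as far as the scene view shows. The foot is low, so I'll raise it 5 mm and creep in.

>>> carry_out([
  [[-0.001,-0.001,-0.004],[0.2,0.1,-0.2],0.02],
  [[0,-0.003,-0.001],[0,0,0],0.02],
  [[0,-0.004,0],[0,0,0],0.02],
  [[0,-0.004,0],[0,0,0],0.02],
  [[0,-0.003,0],[0,0,0],0.02],
])

```text
time_s: 7.17
tcp_pos: [0.5493, -0.1957, 0.0777]
ee_rot: [[0.055, -0.998, 0.004], [-0.998, -0.055, -0.001], [0.001, -0.004, -1.0]]
wrist_force: [0.6, 0.2, -0.9]
gripper_width: 0.316
```

```bash
python3 - <<'E'
from plan import *
goal([.556,-.1968,.074],-87)
E
```

```text
t 7.17 tcp [ 0.5493 -0.1957  0.0777] yaw -86.85 zaxis [ 4.2e-03 -6.0e-04 -1.0e+00] F [ 0.61  0.17 -0.94] M [ 0.035 -0.049 -0.006] w 27.49 j [ -3.7  26.  -16.3   0.  -47.4   6.8]
shift mm [ 1.5  -6.6   3.72] rot [-0.24 -0.05  0.15]
```

>>> carry_out([
  [[0.001,-0.003,0.003],[-0.2,0,0.1],0.02],
  [[0.0005,-0.002,0.0005],[0,0,0],0.02],
  [[0,-0.002,0],[0,0,0],0.02],
  [[0,-0.002,0],[0,0,0],0.02],
])

```text
time_s: 7.5
tcp_pos: [0.5604, -0.1966, 0.0741]
ee_rot: [[0.053, -0.999, 0.002], [-0.999, -0.053, -0.001], [0.001, -0.001, -1.0]]
wrist_force: [0.1, 0.6, -0.9]
gripper_width: 0.316
```

```bash
python3 - <<'E'
from plan import *
goal([.566,-.1963,.074],-87)
E
```

```text
t 7.5 tcp [ 0.5604 -0.1966  0.0741] yaw -86.94 zaxis [ 1.5e-03 -9.0e-04 -1.0e+00] F [ 0.12  0.62 -0.86] M [ 0.054 -0.043 -0.007] w 27.52 j [ -3.7  27.2 -14.9   0.1 -47.8   6.7]
shift mm [ 0.01 -5.57  0.12] rot [-0.09 -0.06  0.06]
```

>>> carry_out([
  [[0,-0.002,0],[0,0,0],0.02],
  [[0,-0.002,0],[0,0,0],0.02],
  [[0,-0.002,0],[0,0,0],0.02],
])

```text
time_s: 7.75
tcp_pos: [0.5668, -0.1964, 0.0737]
ee_rot: [[0.053, -0.999, 0.001], [-0.999, -0.053, -0.001], [0.001, -0.001, -1.0]]
wrist_force: [-0.4, -0.6, 0.1]
gripper_width: 0.324
```

>>> carry_out([
  [[0,-0.002,0],[0,0,0],0.02],
  [[0,-0.002,0],[0,0,0],0.02],
])

```text
time_s: 7.92
tcp_pos: [0.5711, -0.1962, 0.0736]
ee_rot: [[0.053, -0.999, 0.0], [-0.999, -0.053, -0.001], [0.001, -0.0, -1.0]]
wrist_force: [-0.3, 0.1, -1.3]
gripper_width: 0.317
```

>>> carry_out([
  [[0,-0.002,0],[0,0,0],0.02],
  [[0,-0.002,0],[0,0,0],0.02],
])

```text
time_s: 8.08
tcp_pos: [0.5755, -0.196, 0.0736]
ee_rot: [[0.053, -0.999, 0.0], [-0.999, -0.053, -0.001], [0.001, -0.0, -1.0]]
wrist_force: [0.2, -0.7, -0.9]
gripper_width: 0.321
```

>>> carry_out([
  [[0,-0.002,0],[0,0,0],0.02],
  [[0,-0.002,0],[0,0,0],0.02],
])

```text
time_s: 8.25
tcp_pos: [0.5799, -0.1957, 0.0737]
ee_rot: [[0.053, -0.999, 0.001], [-0.999, -0.053, -0.001], [0.001, -0.0, -1.0]]
wrist_force: [1.0, 0.8, -1.1]
gripper_width: 0.321
```

>>> carry_out([
  [[0,-0.002,0],[0,0,0],0.02],
  [[0,-0.002,0],[0,0,0],0.02],
])

```text
time_s: 8.42
tcp_pos: [0.5844, -0.1955, 0.0738]
ee_rot: [[0.053, -0.999, 0.001], [-0.999, -0.053, -0.001], [0.001, -0.001, -1.0]]
wrist_force: [-0.6, -0.8, -0.8]
gripper_width: 0.317
```

>>> carry_out([
  [[0,-0.002,0],[0,0,0],0.02],
  [[0,-0.002,0],[0,0,0],0.02],
])

```text
time_s: 8.58
tcp_pos: [0.5888, -0.1952, 0.0737]
ee_rot: [[0.053, -0.999, 0.001], [-0.999, -0.053, -0.001], [0.001, -0.001, -1.0]]
wrist_force: [-0.3, -0.4, -0.3]
gripper_width: 0.321
```

```bash
python3 - <<'E'
from plan import *
from h import *
from station import optics
goal([.616,-.1937,.074],-87)
c=optics.capture("scene"); crop(c["img"],180,150,80,90,7,"pics/scene7.png")
E
```

```text
t 8.58 tcp [ 0.5888 -0.1952  0.0737] yaw -86.97 zaxis [ 6.e-04 -8.e-04 -1.e+00] F [-0.33 -0.41 -0.29] M [ 0.072 -0.042  0.018] w 27.93 j [ -3.4  29.4 -10.9   0.1 -49.7   6.4]
shift mm [ -0.09 -27.22  -0.26] rot [-0.03 -0.05  0.03]
```

View pics/scene7.png

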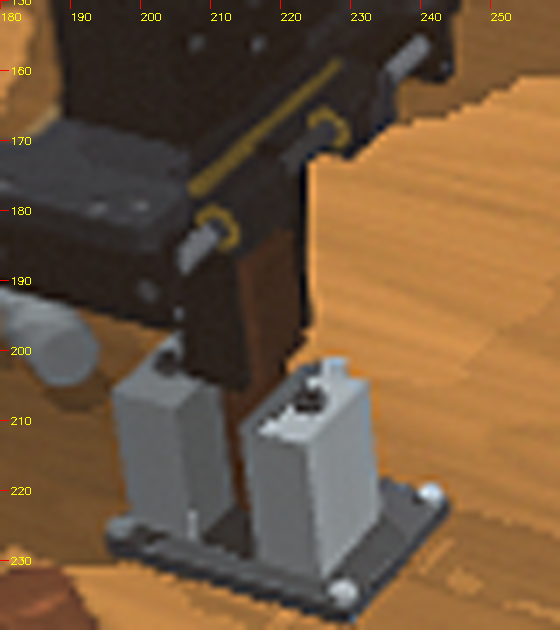

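The peg is inside the gap and near-free of force, with the head and fingers clear of the jaw tops. I'll continue through.

>>> carry_out([
  [[0,-0.0025,0],[0,0,0],0.02],
  [[0,-0.0025,0],[0,0,0],0.02],
  [[0,-0.0025,0],[0,0,0],0.02],
])

```text
time_s: 8.88
tcp_pos: [0.597, -0.1948, 0.0737]
ee_rot: [[0.053, -0.999, 0.001], [-0.999, -0.053, -0.001], [0.001, -0.001, -1.0]]
wrist_force: [-0.6, -0.5, -0.8]
gripper_width: 0.317
```

>>> carry_out([
  [[0,-0.0025,0],[0,0,0],0.02],
  [[0,-0.0025,0],[0,0,0],0.02],
  [[0,-0.0025,0],[0,0,0],0.02],
])

```text
time_s: 9.13
tcp_pos: [0.6054, -0.1944, 0.0737]
ee_rot: [[0.053, -0.999, 0.001], [-0.999, -0.053, -0.001], [0.001, -0.001, -1.0]]
wrist_force: [-0.2, -0.2, -0.3]
gripper_width: 0.319
```

>>> carry_out([
  [[0,-0.0025,0],[0,0,0],0.02],
  [[0,-0.0025,0],[0,0,0],0.02],
  [[0,-0.0025,0],[0,0,0],0.02],
])

```text
time_s: 9.38
tcp_pos: [0.6138, -0.1939, 0.0736]
ee_rot: [[0.053, -0.999, 0.001], [-0.999, -0.053, -0.001], [0.001, -0.0, -1.0]]
wrist_force: [0.5, -0.6, -0.2]
gripper_width: 0.32
```

>>> carry_out([
  [[0,-0.0025,0],[0,0,0],0.02],
  [[0,-0.0025,0],[0,0,0],0.02],
  [[0,-0.0025,0],[0,0,0],0.02],
])

```text
time_s: 9.63
tcp_pos: [0.6221, -0.1935, 0.0736]
ee_rot: [[0.053, -0.999, 0.0], [-0.999, -0.053, -0.001], [0.001, -0.0, -1.0]]
wrist_force: [0.2, -0.7, -1.0]
gripper_width: 0.319
```

>>> carry_out([
  [[0,-0.0025,0],[0,0,0],0.02],
  [[0,-0.0025,0],[0,0,0],0.02],
  [[0,-0.0025,0],[0,0,0],0.02],
])

```text
time_s: 9.88
tcp_pos: [0.6304, -0.193, 0.0735]
ee_rot: [[0.053, -0.999, 0.0], [-0.999, -0.053, -0.001], [0.001, -0.0, -1.0]]
wrist_force: [0.5, -0.7, -0.2]
gripper_width: 0.322
```

```bash
python3 - <<'E'
from plan import *
from h import *
from station import optics
goal([.637,-.1925,.074],-87)
c=optics.capture("scene"); np.savez("scene8.npz",**c);crop(c["img"],160,160,90,90,6,"pics/scene8.png")
t=dict(np.load("top0.npz")); print(ray(t,[(310,147),(325,157),(340,163),(318,143)],.022).round(3))
E
```

```text
t 9.88 tcp [ 0.6304 -0.193   0.0735] yaw -86.97 zaxis [ 4.e-04 -8.e-04 -1.e+00] F [ 0.45 -0.69 -0.23] M [ 0.063 -0.048 -0.017] w 27.99 j [ -3.   32.6  -4.8   0.1 -52.5   6. ]
shift mm [-0.17 -6.65 -0.48] rot [-0.02 -0.05  0.03]
[[ 0.716 -0.157  0.022]
 [ 0.687 -0.198  0.022]
 [ 0.669 -0.239  0.022]
 [ 0.727 -0.18   0.022]]
```

View pics/scene8.png

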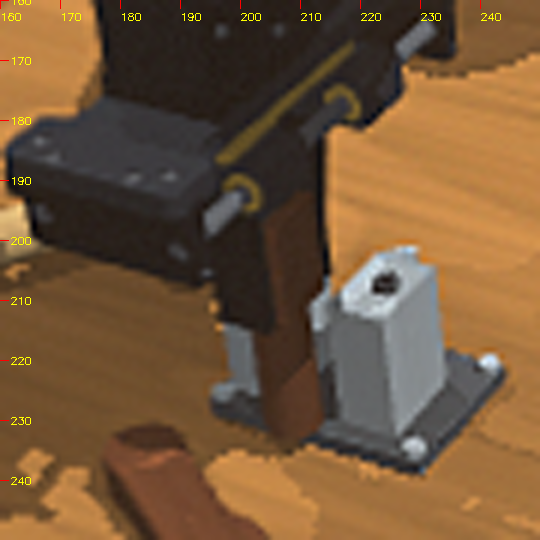

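>>> carry_out([
  [[0,-0.003,0],[0,0,0],0.02],
  [[0,-0.003,0],[0,0,0],0.02],
  [[0,-0.003,0],[0,0,0],0.02],
  [[0,-0.002,0],[0,0,0],0.02],
  [[0,0,0],[0,0,0],0.02],
])

```text
time_s: 10.35
tcp_pos: [0.6432, -0.1924, 0.0734]
ee_rot: [[0.053, -0.999, 0.001], [-0.999, -0.053, -0.001], [0.001, -0.001, -1.0]]
wrist_force: [0.0, -0.4, -1.0]
gripper_width: 0.319
```

```bash
python3 - <<'E'
from plan import *
from h import *
from station import optics
goal([.633,-.1928,.074],-87)
c=optics.capture("scene"); np.savez("scene9.npz",**c);crop(c["img"],160,160,90,90,6,"pics/scene9.png")
E
```

```text
t 10.35 tcp [ 0.6432 -0.1924  0.0734] yaw -86.95 zaxis [ 9.e-04 -1.e-03 -1.e+00] F [ 0.04 -0.39 -1.03] M [ 0.054 -0.079 -0.011] w 27.71 j [ -2.9  33.6  -2.9   0.1 -53.4   5.9]
shift mm [-0.1  10.25 -0.58] rot [-0.05 -0.06  0.05]
```

View pics/scene9.png

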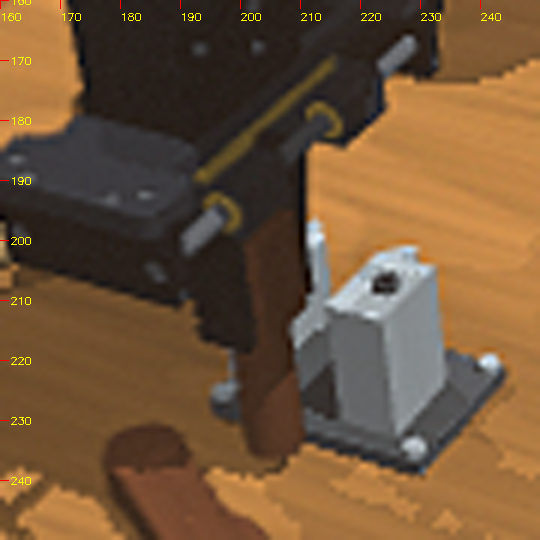

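The peg is fully out at the far end, about 50 mm past the plate origin and still low, with forces under 1.5 N throughout. I'll lift straight up and carry it to the NO-GO side.

>>> carry_out([
  [[0,0,-0.01],[0,0,0],0.02],
  [[0,0,-0.015],[0,0,0],0.02],
  [[0,0,-0.02],[0,0,0],0.02],
  [[0,0,-0.02],[0,0,0],0.02],
  [[0,0,-0.015],[0,0,0],0.02],
  [[0,0,-0.01],[0,0,0],0.02],
  [[0,0,0],[0,0,0],0.02],
])

```text
time_s: 10.98
tcp_pos: [0.6416, -0.1926, 0.1699]
ee_rot: [[0.053, -0.999, -0.002], [-0.999, -0.053, -0.001], [0.001, 0.002, -1.0]]
wrist_force: [0.2, -0.5, -0.2]
gripper_width: 0.321
```

```bash
python3 - <<'E'
from plan import *
plan([.532,.200,.165],-84.7,16,.02)
E
```

```text
t 10.98 tcp [ 0.6416 -0.1926  0.1699] yaw -86.97 zaxis [-0.002  -0.0013 -1.    ] F [ 0.18 -0.55 -0.18] M [ 0.05  -0.075  0.024] w 27.92 j [ -2.9  28.5   3.2   0.1 -64.7   5.9]
step 0.0255
[[[-0.0249,0.0055,0.0003],[0,0,-0.14],0.02],[[-0.0249,0.0055,0.0003],[0,0,-0.14],0.02],[[-0.0249,0.0054,0.0003],[0,0,-0.14],0.02],[[-0.0249,0.0054,0.0003],[0,0,-0.14],0.02],[[-0.0249,0.0053,0.0003],[0,0,-0.14],0.02],[[-0.0249,0.0052,0.0003],[0,0,-0.14],0.02],[[-0.0249,0.0052,0.0003],[0,0,-0.14],0.02],[[-0.025,0.0051,0.0003],[0,0,-0.14],0.02],[[-0.025,0.005,0.0003],[0,0,-0.14],0.02],[[-0.025,0.005,0.0003],[0,0,-0.14],0.02],[[-0.025,0.0049,0.0003],[0,0,-0.14],0.02],[[-0.025,0.0049,0.0003],[0,0,-0.14],0.02],[[-0.025,0.0048,0.0003],[0,0,-0.14],0.02],[[-0.025,0.0047,0.0003],[0,0,-0.14],0.02],[[-0.025,0.0047,0.0003],[0,0,-0.14],0.02],[[-0.0251,0.0046,0.0003],[0,0,-0.14],0.02]]
```

>>> carry_out([
  [[-0.012,0.006,0],[0,0,-0.1],0.02],
  [[-0.02,0.008,0],[0,0,-0.1],0.02],
  [[-0.025,0.008,0],[0,0,-0.1],0.02],
  [[-0.025,0.008,0],[0,0,-0.1],0.02],
  [[-0.025,0.008,0],[0,0,-0.1],0.02],
  [[-0.025,0.008,0],[0,0,-0.1],0.02],
  [[-0.025,0.008,0],[0,0,-0.1],0.02],
  [[-0.025,0.006,0],[0,0,-0.1],0.02],
  [[-0.025,0.006,0],[0,0,-0.1],0.02],
  [[-0.025,0.005,0],[0,0,-0.1],0.02],
  [[-0.025,0.004,0],[0,0,-0.1],0.02],
  [[-0.025,0.004,0],[0,0,-0.1],0.02],
])

```text
time_s: 11.98
tcp_pos: [0.5285, 0.0947, 0.1604]
ee_rot: [[0.066, -0.998, -0.021], [-0.998, -0.066, -0.002], [0.001, 0.021, -1.0]]
wrist_force: [1.0, -0.5, -1.2]
gripper_width: 0.318
```

```bash
python3 - <<'E'
from plan import *
goal([.532,.203,.165],-84.7)
E
```

```text
t 11.98 tcp [0.5285 0.0947 0.1604] yaw -86.24 zaxis [-0.0211 -0.002  -0.9998] F [ 0.97 -0.5  -1.17] M [ 0.087 -0.204 -0.043] w 27.68 j [ 27.2  17.3 -16.1  -0.5 -57.8 -23.2]
shift mm [-107.88  -10.5    -4.94] rot [ 1.22 -0.02 -1.54]
```

>>> carry_out([
  [[-0.022,-0.002,0],[0.3,0,-0.3],0.02],
  [[-0.022,-0.002,0],[0.3,0,-0.3],0.02],
  [[-0.02,-0.002,0],[0.3,0,-0.3],0.02],
  [[-0.015,-0.002,0],[0.3,0,-0.3],0.02],
  [[-0.01,0,0],[0,0,-0.2],0.02],
  [[-0.004,0,0],[0,0,0],0.02],
  [[0,0,0],[0,0,0],0.02],
])

```text
time_s: 12.57
tcp_pos: [0.5187, 0.1966, 0.1546]
ee_rot: [[0.099, -0.995, -0.011], [-0.995, -0.099, -0.004], [0.003, 0.012, -1.0]]
wrist_force: [-0.0, -0.8, -0.3]
gripper_width: 0.32
```

```bash
python3 - <<'E'
from plan import *
goal([.532,.203,.100],-84.7)
E
```

```text
t 12.57 tcp [0.5187 0.1966 0.1546] yaw -84.33 zaxis [-0.0113 -0.0043 -0.9999] F [-0.02 -0.78 -0.28] M [ 0.034 -0.066  0.062] w 27.88 j [ 37.4  19.  -14.6  -0.2 -57.1 -31.6]
shift mm [ -5.26 -14.55  54.4 ] rot [ 0.67 -0.19  0.37]
```

>>> carry_out([
  [[-0.002,-0.003,0.01],[0.3,-0.1,0.2],0.02],
  [[-0.002,-0.003,0.015],[0.2,-0.1,0.1],0.02],
  [[-0.001,-0.003,0.015],[0.1,0,0],0.02],
  [[0,-0.003,0.015],[0,0,0],0.02],
  [[0,-0.001,0.01],[0,0,0],0.02],
  [[0,0,0],[0,0,0],0.02],
])

```text
time_s: 13.07
tcp_pos: [0.53, 0.1987, 0.0872]
ee_rot: [[0.089, -0.996, -0.002], [-0.996, -0.089, -0.0], [-0.0, 0.002, -1.0]]
wrist_force: [0.3, 0.7, -1.5]
gripper_width: 0.319
```

```bash
python3 - <<'E'
from plan import *
goal([.532,.203,.074],-84.7)
E
```

```text
t 13.07 tcp [0.53   0.1987 0.0872] yaw -84.91 zaxis [-2.1e-03 -2.0e-04 -1.0e+00] F [ 0.33  0.67 -1.5 ] M [ 0.06  -0.003  0.023] w 27.76 j [ 36.9  24.1 -18.   -0.1 -48.1 -31.8]
shift mm [-4.12 -2.43 13.19] rot [ 0.12  0.   -0.21]
```

>>> carry_out([
  [[-0.002,-0.001,0.006],[0.1,0,-0.2],0.02],
  [[-0.002,-0.001,0.005],[0,0,0],0.02],
  [[0,0,0.001],[0,0,0],0.02],
  [[0,0,0],[0,0,0],0.02],
])

```text
time_s: 13.4
tcp_pos: [0.5322, 0.2019, 0.0751]
ee_rot: [[0.091, -0.996, 0.0], [-0.996, -0.091, 0.0], [0.0, -0.0, -1.0]]
wrist_force: [0.1, 0.2, -0.9]
gripper_width: 0.318
```

```bash
python3 - <<'E'
from plan import *
from h import *
from station import optics
goal([.5393,.2037,.074],-84.7)
c=optics.capture("scene"); np.savez("scene10.npz",**c);crop(c["img"],330,190,90,110,5,"pics/scene10.png")
E
```

```text
t 13.4 tcp [0.5322 0.2019 0.0751] yaw -84.79 zaxis [ 5.e-04  0.e+00 -1.e+00] F [ 0.09  0.18 -0.88] M [ 0.043 -0.05   0.009] w 27.64 j [ 37.1  25.2 -18.3   0.  -46.5 -31.9]
shift mm [-1.1  -7.27  1.13] rot [-0.03 -0.   -0.09]
```

View pics/scene10.png

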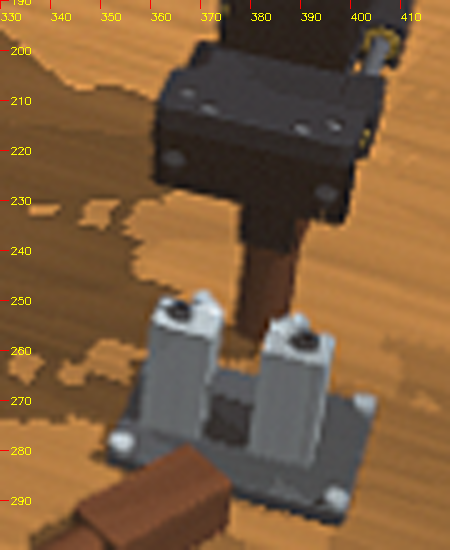

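The peg is in front of the NO-GO gap, looking centred. I'll approach the expected seat at about (0.5785, 0.2073).

>>> carry_out([
  [[-0.001,-0.004,0.001],[0,0,0],0.02],
  [[0,-0.004,0],[0,0,0],0.02],
  [[0,-0.004,0],[0,0,0],0.02],
  [[0,-0.004,0],[0,0,0],0.02],
  [[0,-0.003,0],[0,0,0],0.02],
  [[0,-0.003,0],[0,0,0],0.02],
  [[0,-0.002,0],[0,0,0],0.02],
])

```text
time_s: 14.03
tcp_pos: [0.5597, 0.2066, 0.0766]
ee_rot: [[0.092, -0.996, 0.005], [-0.996, -0.092, 0.003], [-0.002, -0.005, -1.0]]
wrist_force: [-0.6, -0.9, -1.6]
gripper_width: 0.318
```

```bash
python3 - <<'E'
from plan import *
goal([.5785,.2073,.074],-84.7)
E
```

```text
t 14.03 tcp [0.5597 0.2066 0.0766] yaw -84.73 zaxis [ 0.0048  0.0026 -1.    ] F [-0.63 -0.94 -1.56] M [ 0.077 -0.022  0.017] w 27.66 j [ 35.8  27.2 -14.5   0.1 -48.  -30.6]
shift mm [  0.99 -18.75   2.68] rot [-0.29  0.12 -0.03]
```

>>> carry_out([
  [[0.0005,-0.002,0.001],[-0.2,0.1,0],0.02],
  [[0.0005,-0.002,0.001],[0,0,0],0.02],
  [[0,-0.002,0],[0,0,0],0.02],
  [[0,-0.002,0],[0,0,0],0.02],
])

```text
time_s: 14.37
tcp_pos: [0.5687, 0.2061, 0.0741]
ee_rot: [[0.092, -0.996, 0.001], [-0.996, -0.092, 0.0], [-0.0, -0.001, -1.0]]
wrist_force: [-0.9, -0.1, -0.7]
gripper_width: 0.321
```

>>> carry_out([
  [[0,-0.0015,0],[0,0,0],0.02],
  [[0,-0.0015,0],[0,0,0],0.02],
])

```text
time_s: 14.53
tcp_pos: [0.5719, 0.2063, 0.074]
ee_rot: [[0.091, -0.996, 0.0], [-0.996, -0.091, -0.0], [0.0, -0.0, -1.0]]
wrist_force: [0.1, 0.6, -1.1]
gripper_width: 0.32
```

>>> carry_out([
  [[0,-0.001,0],[0,0,0],0.02],
  [[0,-0.001,0],[0,0,0],0.02],
])

```text
time_s: 14.7
tcp_pos: [0.5742, 0.2065, 0.0739]
ee_rot: [[0.091, -0.996, 0.0], [-0.996, -0.091, -0.0], [0.0, -0.0, -1.0]]
wrist_force: [-0.5, 0.1, 0.3]
gripper_width: 0.317
```

```bash
python3 - <<'E'
from plan import *
goal([.5785,.2073,.074],-84.7)
E
```

```text
t 14.7 tcp [0.5742 0.2065 0.0739] yaw -84.75 zaxis [ 3.e-04 -1.e-04 -1.e+00] F [-0.53  0.13  0.29] M [ 0.069 -0.043  0.001] w 27.61 j [ 35.   28.6 -12.4   0.  -49.1 -29.7]
shift mm [-0.36 -4.37 -0.08] rot [-0.02 -0.01 -0.05]
```

Contact should come within a few millimetres, so I'll use 0.7 mm rows and one row per look once it touches.

>>> carry_out([
  [[0,-0.0008,0],[0,0,0],0.02],
  [[0,-0.0008,0],[0,0,0],0.02],
])

```text
time_s: 14.87
tcp_pos: [0.5759, 0.2067, 0.0739]
ee_rot: [[0.091, -0.996, 0.0], [-0.996, -0.091, -0.0], [0.0, -0.0, -1.0]]
wrist_force: [-0.2, 1.0, -1.0]
gripper_width: 0.322
```

>>> carry_out([
  [[0,-0.0007,0],[0,0,0],0.02],
])

```text
time_s: 14.95
tcp_pos: [0.5767, 0.2068, 0.074]
ee_rot: [[0.091, -0.996, 0.0], [-0.996, -0.091, -0.0], [0.0, -0.0, -1.0]]
wrist_force: [-0.0, 0.4, -0.7]
gripper_width: 0.317
```

>>> carry_out([
  [[0,-0.0007,0],[0,0,0],0.02],
])

```text
time_s: 15.03
tcp_pos: [0.5774, 0.2068, 0.074]
ee_rot: [[0.091, -0.996, 0.0], [-0.996, -0.091, -0.0], [0.0, -0.0, -1.0]]
wrist_force: [-0.4, -0.4, -0.8]
gripper_width: 0.322
```

>>> carry_out([
  [[0,-0.0007,0],[0,0,0],0.02],
])

```text
time_s: 15.12
tcp_pos: [0.5781, 0.207, 0.0741]
ee_rot: [[0.092, -0.996, 0.0], [-0.996, -0.092, -0.0], [0.0, -0.0, -1.0]]
wrist_force: [0.1, -0.0, -1.1]
gripper_width: 0.318
```

>>> carry_out([
  [[0,-0.0007,0],[0,0,0],0.02],
])

```text
time_s: 15.2
tcp_pos: [0.5787, 0.207, 0.0741]
ee_rot: [[0.092, -0.996, 0.0], [-0.996, -0.092, -0.0], [0.0, -0.0, -1.0]]
wrist_force: [-0.7, 0.4, -1.1]
gripper_width: 0.321
```

>>> carry_out([
  [[0,-0.0007,0],[0,0,0],0.02],
])

```text
time_s: 15.28
tcp_pos: [0.579, 0.2071, 0.0739]
ee_rot: [[0.091, -0.996, -0.001], [-0.996, -0.091, -0.0], [0.0, 0.001, -1.0]]
wrist_force: [-2.0, 1.2, -0.6]
gripper_width: 0.322
```

>>> carry_out([
  [[0,-0.0005,0],[0,0,0],0.02],
])

```text
time_s: 15.37
tcp_pos: [0.5791, 0.2072, 0.0738]
ee_rot: [[0.091, -0.996, -0.002], [-0.996, -0.091, -0.0], [-0.0, 0.002, -1.0]]
wrist_force: [-0.8, 1.1, 0.2]
gripper_width: 0.317
```

>>> carry_out([
  [[0,-0.0005,0],[0,0,0],0.02],
])

```text
time_s: 15.45
tcp_pos: [0.5792, 0.2073, 0.0737]
ee_rot: [[0.091, -0.996, -0.003], [-0.996, -0.091, -0.0], [0.0, 0.003, -1.0]]
wrist_force: [-1.4, 0.3, -0.1]
gripper_width: 0.321
```

Contact is at x = 0.579, within 1 mm of the predicted two-jaw seat. I'll build the push up gradually.

>>> carry_out([
  [[0,-0.001,0],[0.2,0,0],0.02],
  [[0,-0.001,0],[0,0,0],0.02],
])

```text
time_s: 15.62
tcp_pos: [0.5798, 0.2077, 0.0733]
ee_rot: [[0.09, -0.996, -0.002], [-0.996, -0.09, -0.0], [-0.0, 0.002, -1.0]]
wrist_force: [-3.9, 2.2, 1.2]
gripper_width: 0.319
```

>>> carry_out([
  [[0,-0.0015,0],[0,0,0],0.02],
  [[0,-0.0015,0],[0,0,0],0.02],
])

```text
time_s: 15.78
tcp_pos: [0.5805, 0.2081, 0.0729]
ee_rot: [[0.09, -0.996, -0.007], [-0.996, -0.09, -0.001], [0.0, 0.007, -1.0]]
wrist_force: [-7.1, 1.7, 3.5]
gripper_width: 0.319
```

```bash
python3 - <<'E'
from plan import *
goal([.5785,.2073,.074],-84.7)
E
```

```text
t 15.78 tcp [0.5805 0.2081 0.0729] yaw -84.83 zaxis [-7.1e-03 -9.0e-04 -1.0e+00] F [-7.12  1.71  3.47] M [0.859 2.162 0.026] w 27.77 j [ 34.6  29.3 -11.   -0.2 -50.  -29.3]
shift mm [ 0.58  2.02 -1.08] rot [ 0.41 -0.02 -0.13]
```

>>> carry_out([
  [[-0.0006,-0.0015,-0.0005],[0.2,0,0],0.02],
  [[-0.0006,-0.0015,-0.0005],[0.2,0,0],0.02],
])

```text
time_s: 15.95
tcp_pos: [0.5805, 0.2082, 0.073]
ee_rot: [[0.089, -0.996, -0.007], [-0.996, -0.089, -0.004], [0.003, 0.008, -1.0]]
wrist_force: [-4.8, 0.3, 0.5]
gripper_width: 0.32
```

```bash
python3 - <<'E'
from plan import *
goal([.5785,.2073,.074],-84.7)
E
```

```text
t 15.95 tcp [0.5805 0.2082 0.073 ] yaw -84.87 zaxis [-0.0073 -0.0037 -1.    ] F [-4.78  0.31  0.53] M [0.34  1.644 0.   ] w 27.82 j [ 34.7  29.4 -11.   -0.1 -50.1 -29.5]
shift mm [ 0.74  2.04 -1.03] rot [ 0.43 -0.17 -0.17]
```

The lateral force dropped and the peg did not shift, so both jaws hold it. Now for the steady push.

>>> carry_out([
  [[-0.0004,-0.002,-0.0003],[0.1,0,0],0.02],
  [[-0.0004,-0.0022,-0.0003],[0.1,0,0],0.02],
  [[-0.0004,-0.0022,-0.0003],[0.1,0,0],0.02],
])

```text
time_s: 16.2
tcp_pos: [0.5807, 0.2082, 0.0728]
ee_rot: [[0.088, -0.996, -0.016], [-0.996, -0.088, -0.008], [0.007, 0.016, -1.0]]
wrist_force: [-7.7, 1.4, 3.1]
gripper_width: 0.321
```

>>> carry_out([
  [[-0.0004,-0.0022,-0.0003],[0.1,0,0],0.02],
])

```text
time_s: 16.28
tcp_pos: [0.5808, 0.2083, 0.0728]
ee_rot: [[0.088, -0.996, -0.018], [-0.996, -0.088, -0.01], [0.008, 0.019, -1.0]]
wrist_force: [-7.4, 1.1, 3.3]
gripper_width: 0.319
```

>>> carry_out([
  [[-0.0003,-0.0022,-0.0003],[0.5,-0.25,0],0.02],
  [[-0.0003,-0.0022,-0.0003],[0.5,-0.25,0],0.02],
])

```text
time_s: 16.45
tcp_pos: [0.5806, 0.2081, 0.0727]
ee_rot: [[0.087, -0.996, -0.012], [-0.996, -0.087, -0.003], [0.002, 0.012, -1.0]]
wrist_force: [-8.2, 2.1, 4.0]
gripper_width: 0.319
```

>>> carry_out([
  [[-0.0003,-0.0022,-0.0003],[0.5,-0.2,0],0.02],
  [[-0.0003,-0.0022,-0.0003],[0.5,-0.2,0],0.02],
])

```text
time_s: 16.62
tcp_pos: [0.5805, 0.208, 0.0726]
ee_rot: [[0.086, -0.996, -0.005], [-0.996, -0.086, 0.002], [-0.002, 0.004, -1.0]]
wrist_force: [-8.7, 1.1, 3.0]
gripper_width: 0.319
```

>>> carry_out([
  [[-0.0003,-0.0022,-0.0003],[0.5,-0.2,0],0.02],
  [[-0.0003,-0.0022,-0.0003],[0.5,-0.2,0],0.02],
])

```text
time_s: 16.78
tcp_pos: [0.5802, 0.2079, 0.0725]
ee_rot: [[0.085, -0.996, 0.003], [-0.996, -0.085, 0.007], [-0.007, -0.003, -1.0]]
wrist_force: [-7.1, 2.1, 3.3]
gripper_width: 0.317
```

```bash
python3 - <<'E'
from plan import *
goal([.5785,.2073,.074],-84.7)
E
```

```text
t 16.78 tcp [0.5802 0.2079 0.0725] yaw -85.1 zaxis [ 0.0027  0.0071 -1.    ] F [-7.14  2.07  3.31] M [0.673 2.717 0.121] w 27.6 j [ 34.6  29.1 -11.6  -0.3 -49.  -29.5]
shift mm [ 0.42  1.78 -1.55] rot [-0.19  0.39 -0.4 ]
```

>>> carry_out([
  [[-0.0009,-0.0022,-0.0004],[0,0.1,-0.2],0.02],
  [[-0.0009,-0.0022,-0.0004],[0.1,0.1,0],0.02],
])

```text
time_s: 16.95
tcp_pos: [0.5804, 0.2082, 0.0724]
ee_rot: [[0.088, -0.996, -0.004], [-0.996, -0.088, -0.0], [0.0, 0.004, -1.0]]
wrist_force: [-6.7, -0.7, 3.2]
gripper_width: 0.321
```

>>> carry_out([
  [[-0.0009,-0.0022,-0.0004],[0.2,0,0],0.02],
  [[-0.0009,-0.0022,-0.0004],[0.2,0,0],0.02],
])

```text
time_s: 17.12
tcp_pos: [0.5805, 0.2082, 0.0724]
ee_rot: [[0.087, -0.996, -0.007], [-0.996, -0.087, -0.005], [0.004, 0.007, -1.0]]
wrist_force: [-7.4, 0.3, 3.2]
gripper_width: 0.319
```

>>> carry_out([
  [[-0.0009,-0.0022,-0.0004],[0.3,0,0],0.02],
  [[-0.0009,-0.0022,-0.0004],[0.3,0,0],0.02],
])

```text
time_s: 17.28
tcp_pos: [0.5805, 0.2083, 0.0724]
ee_rot: [[0.086, -0.996, -0.006], [-0.996, -0.086, -0.009], [0.008, 0.007, -1.0]]
wrist_force: [-7.6, 0.3, 3.3]
gripper_width: 0.322
```

```bash
python3 - <<'E'
from plan import *
from h import *
from station import optics
goal([.5785,.2073,.074],-84.7)
c=optics.capture("scene"); np.savez("scene11.npz",**c);crop(c["img"],335,200,80,100,6,"pics/scene11.png")
E
```

```text
t 17.28 tcp [0.5805 0.2083 0.0724] yaw -85.06 zaxis [-0.0062 -0.0089 -0.9999] F [-7.59  0.28  3.25] M [0.414 2.354 0.017] w 28.0 j [ 34.9  29.4 -11.1   0.3 -50.  -30.1]
shift mm [ 0.83  2.07 -1.6 ] rot [ 0.4  -0.48 -0.36]
```

View pics/scene11.png

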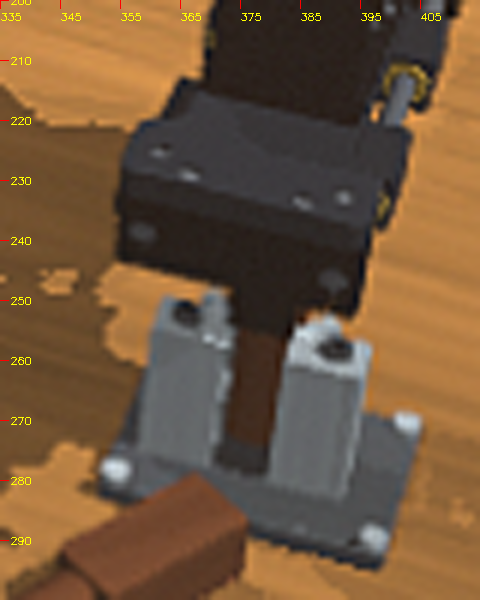

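The push held at 7–8 N for over a second with lateral force near 1 N and no movement, so the peg was stopped by both jaws. In the picture the shank (375,262) sits between both jaws. I'll back out now.

>>> carry_out([
  [[0,0.002,0],[0,0,0],0.02],
  [[0,0.005,0],[0.2,-0.2,-0.2],0.02],
  [[0,0.008,0],[0.1,-0.2,0],0.02],
  [[0,0.01,0],[0,0,0],0.02],
  [[0,0.01,0],[0,0,0],0.02],
  [[0,0.005,0],[0,0,0],0.02],
  [[0,0,0],[0,0,0],0.02],
])

```text
time_s: 17.92
tcp_pos: [0.5427, 0.2046, 0.0737]
ee_rot: [[0.092, -0.996, 0.011], [-0.996, -0.092, 0.003], [-0.002, -0.011, -1.0]]
wrist_force: [-0.7, 0.3, 0.0]
gripper_width: 0.321
```

```bash
python3 - <<'E'
from plan import *
from h import *
from station import optics
goal([.53,.203,.12],-84.7)
c=optics.capture("scene"); crop(c["img"],330,180,90,110,5,"pics/scene12.png")
E
```

```text
t 17.92 tcp [0.5427 0.2046 0.0737] yaw -84.75 zaxis [ 0.0111  0.0025 -0.9999] F [-0.67  0.29  0.03] M [0.106 0.009 0.061] w 27.9 j [ 36.8  25.9 -17.5   0.4 -46.1 -31.8]
shift mm [  0.33  12.27 -46.49] rot [-0.64  0.09 -0.05]
```

View pics/scene12.png

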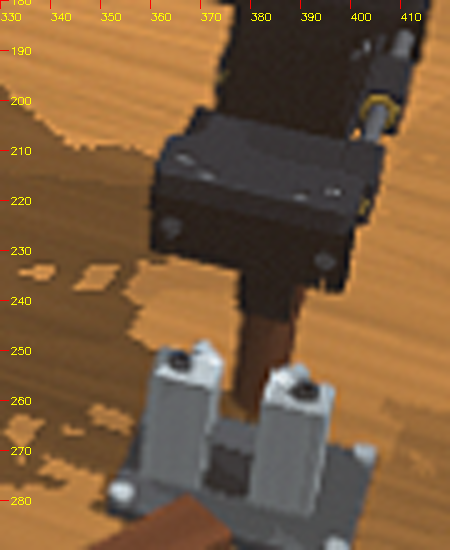

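The peg is backed out, still firmly held and straight. I'll lift it and carry it to the tray at (0.676, 0.024).

>>> carry_out([
  [[0,0.002,-0.01],[-0.3,0,0],0.02],
  [[0,0.002,-0.02],[-0.2,0,0],0.02],
  [[0,0,-0.02],[-0.1,0,0],0.02],
  [[0,0,-0.02],[0,0,0],0.02],
  [[0,0,-0.01],[0,0,0],0.02],
  [[0,0,0],[0,0,0],0.02],
])

```text
time_s: 18.47
tcp_pos: [0.5414, 0.2044, 0.1565]
ee_rot: [[0.092, -0.996, 0.003], [-0.996, -0.092, 0.001], [-0.001, -0.004, -1.0]]
wrist_force: [-0.8, -0.2, -0.4]
gripper_width: 0.319
```

```bash
python3 - <<'E'
from plan import *
plan([.676,.024,.16],-84.7,12,.02)
E
```

```text
t 18.47 tcp [0.5414 0.2044 0.1565] yaw -84.72 zaxis [ 0.0034  0.0014 -1.    ] F [-0.76 -0.2  -0.41] M [ 0.102 -0.103  0.007] w 27.71 j [ 36.7  20.6 -11.8   0.1 -57.3 -31.5]
step 0.0188
[[[0.016,-0.0098,-0.0003],[0,0,-0.0],0.02],[[0.016,-0.0098,-0.0003],[0,0,-0.0],0.02],[[0.016,-0.0098,-0.0003],[0,0,-0.0],0.02],[[0.016,-0.0098,-0.0003],[0,0,-0.0],0.02],[[0.016,-0.0098,-0.0003],[0,0,-0.0],0.02],[[0.016,-0.0098,-0.0003],[0,0,-0.0],0.02],[[0.016,-0.0098,-0.0003],[0,0,-0.0],0.02],[[0.016,-0.0098,-0.0003],[0,0,-0.0],0.02],[[0.016,-0.0098,-0.0003],[0,0,-0.0],0.02],[[0.016,-0.0098,-0.0003],[0,0,-0.0],0.02],[[0.016,-0.0098,-0.0003],[0,0,-0.0],0.02],[[0.016,-0.0098,-0.0003],[0,0,-0.0],0.02]]
```

>>> carry_out([
  [[0.01,-0.005,0],[0,0,0],0.02],
  [[0.016,-0.009,0],[0,0,0],0.02],
  [[0.016,-0.01,0],[0,0,0],0.02],
  [[0.016,-0.01,0],[0,0,0],0.02],
  [[0.016,-0.01,0],[0,0,0],0.02],
  [[0.016,-0.01,0],[0,0,0],0.02],
  [[0.016,-0.01,0],[0,0,0],0.02],
  [[0.016,-0.01,0],[0,0,0],0.02],
  [[0.016,-0.01,0],[0,0,0],0.02],
  [[0.016,-0.01,0],[0,0,0],0.02],
  [[0.014,-0.009,0],[0,0,0],0.02],
  [[0.007,-0.005,0],[0,0,0],0.02],
])

```text
time_s: 19.47
tcp_pos: [0.6674, 0.0255, 0.1385]
ee_rot: [[0.092, -0.996, -0.018], [-0.996, -0.092, -0.004], [0.002, 0.018, -1.0]]
wrist_force: [0.3, -0.3, -0.5]
gripper_width: 0.323
```

```bash
python3 - <<'E'
from plan import *
goal([.676,.024,.12],-84.7)
E
```

```text
t 19.47 tcp [0.6674 0.0255 0.1385] yaw -84.7 zaxis [-0.0177 -0.0039 -0.9998] F [ 0.27 -0.27 -0.53] M [ 0.035 -0.071  0.018] w 28.07 j [ 16.   30.3   1.4  -0.1 -62.2 -10.7]
shift mm [ 2.25 -8.77 18.39] rot [ 1.03 -0.13 -0.01]
```

>>> carry_out([
  [[0.001,-0.005,0.004],[0.5,-0.1,0],0.02],
  [[0.001,-0.003,0.008],[0.4,0,0],0.02],
  [[0,0,0.01],[0.1,0,0],0.02],
  [[0,0,0.01],[0,0,0],0.02],
  [[0,0,0.005],[0,0,0],0.02],
  [[0,0,0],[0,0,0],0.02],
])

```text
time_s: 19.97
tcp_pos: [0.674, 0.0226, 0.092]
ee_rot: [[0.09, -0.996, -0.007], [-0.996, -0.09, -0.001], [0.0, 0.007, -1.0]]
wrist_force: [-0.4, -0.6, 0.1]
gripper_width: 0.321
```

```bash
python3 - <<'E'
from plan import *
from h import *
from station import optics
goal([.676,.024,.068],-84.7)
c=optics.capture("scene"); crop(c["img"],230,170,100,130,5,"pics/scene13.png")
E
```

```text
t 19.97 tcp [0.674  0.0226 0.092 ] yaw -84.86 zaxis [-6.7e-03 -9.0e-04 -1.0e+00] F [-0.38 -0.57  0.07] M [ 0.084  0.032 -0.029] w 27.92 j [ 15.6  33.   -1.   -0.1 -56.4 -10.4]
shift mm [-1.23 -2.33 23.94] rot [ 0.39 -0.01 -0.16]
```

View pics/scene13.png

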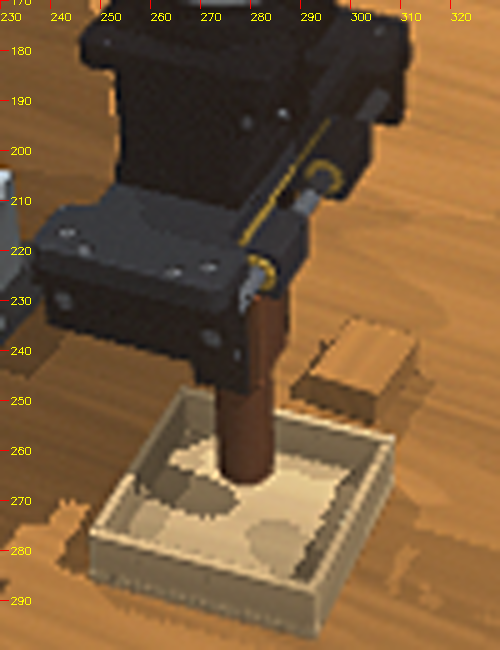

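The foot is over the tray centre, about 30 mm up, and clear of the walls. I'll lower it gently.

>>> carry_out([
  [[-0.001,-0.001,0.006],[0.3,0,-0.1],0.02],
  [[0,-0.001,0.006],[0.1,0,0],0.02],
  [[0,0,0.004],[0,0,0],0.02],
  [[0,0,0.002],[0,0,0],0.02],
])

```text
time_s: 20.35
tcp_pos: [0.677, 0.0255, 0.0747]
ee_rot: [[0.094, -0.996, 0.005], [-0.996, -0.094, 0.0], [0.0, -0.005, -1.0]]
wrist_force: [-0.3, 0.5, -0.8]
gripper_width: 0.321
```

```bash
python3 - <<'E'
from plan import *
goal([.676,.024,.066],-84.7)
E
```

```text
t 20.35 tcp [0.677  0.0255 0.0747] yaw -84.6 zaxis [ 5.1e-03  4.0e-04 -1.0e+00] F [-0.32  0.46 -0.76] M [ 0.036  0.051 -0.011] w 27.93 j [ 15.8  34.   -2.1   0.1 -53.7 -10.5]
shift mm [1.42 1.23 8.73] rot [-0.29 -0.    0.1 ]
```

>>> carry_out([
  [[0,0,0.002],[-0.3,0,0],0.02],
  [[0,0,0.002],[0,0,0],0.02],
  [[0,0,0.001],[0,0,0],0.02],
])

```text
time_s: 20.6
tcp_pos: [0.6772, 0.0257, 0.0693]
ee_rot: [[0.094, -0.996, -0.0], [-0.996, -0.094, -0.0], [0.0, 0.0, -1.0]]
wrist_force: [-0.1, 0.0, -0.4]
gripper_width: 0.321
```

>>> carry_out([
  [[0,0,0.001],[0,0,0],0.02],
])

```text
time_s: 20.68
tcp_pos: [0.6774, 0.0257, 0.0683]
ee_rot: [[0.094, -0.996, 0.0], [-0.996, -0.094, -0.0], [0.0, -0.0, -1.0]]
wrist_force: [1.1, 0.2, -0.0]
gripper_width: 0.32
```

>>> carry_out([
  [[0,0,0.001],[0,0,0],0.02],
])

```text
time_s: 20.77
tcp_pos: [0.6775, 0.0256, 0.0673]
ee_rot: [[0.094, -0.996, 0.0], [-0.996, -0.094, -0.0], [0.0, -0.0, -1.0]]
wrist_force: [0.8, -0.5, -0.7]
gripper_width: 0.319
```

```bash
python3 - <<'E'
from plan import *
goal([.676,.024,.066],-84.7)
E
```

```text
t 20.77 tcp [0.6775 0.0256 0.0673] yaw -84.59 zaxis [ 4.e-04 -0.e+00 -1.e+00] F [ 0.8  -0.48 -0.75] M [ 0.093 -0.047 -0.016] w 27.77 j [ 15.8  34.6  -2.1   0.  -53.3 -10.4]
shift mm [1.5  1.64 1.35] rot [-0.02 -0.    0.11]
```

>>> carry_out([
  [[0,0,0.0007],[0,0,0],0.02],
])

```text
time_s: 20.85
tcp_pos: [0.6775, 0.0256, 0.0667]
ee_rot: [[0.094, -0.996, 0.001], [-0.996, -0.094, 0.0], [-0.0, -0.001, -1.0]]
wrist_force: [0.2, 0.2, 0.0]
gripper_width: 0.321
```

>>> carry_out([
  [[0,0,0.0007],[0,0,0],0.02],
])

```text
time_s: 20.93
tcp_pos: [0.6776, 0.0256, 0.0661]
ee_rot: [[0.094, -0.996, 0.001], [-0.996, -0.094, 0.0], [0.0, -0.001, -1.0]]
wrist_force: [-0.6, -0.5, 4.6]
gripper_width: 0.32
```

>>> carry_out([
  [[0,0,0.0007],[0,0,0],0.02],
])

```text
time_s: 21.02
tcp_pos: [0.6776, 0.0255, 0.0661]
ee_rot: [[0.094, -0.996, 0.001], [-0.996, -0.094, -0.0], [0.0, -0.001, -1.0]]
wrist_force: [-2.4, 1.5, 5.4]
gripper_width: 0.319
```

>>> carry_out([
  [[0,0,0.0007],[0,0,0],0.02],
])

```text
time_s: 21.1
tcp_pos: [0.6777, 0.0256, 0.0661]
ee_rot: [[0.095, -0.996, 0.001], [-0.996, -0.095, -0.0], [0.0, -0.001, -1.0]]
wrist_force: [-2.1, 0.3, 3.3]
gripper_width: 0.319
```

It landed at the expected height. Let it settle, then open.

>>> carry_out([
  [[0,0,0],[0,0,0],0.02],
  [[0,0,0],[0,0,0],0.02],
  [[0,0,0],[0,0,0],0.045],
  [[0,0,0],[0,0,0],0.045],
  [[0,0,0],[0,0,0],0.045],
  [[0,0,0],[0,0,0],0.07],
  [[0,0,0],[0,0,0],0.07],
  [[0,0,0],[0,0,0],0.07],
  [[0,0,0],[0,0,0],0.07],
  [[0,0,0],[0,0,0],0.07],
  [[0,0,0],[0,0,0],0.07],
])

```text
time_s: 22.02
tcp_pos: [0.6784, 0.0255, 0.0655]
ee_rot: [[0.094, -0.996, 0.003], [-0.996, -0.094, 0.0], [0.0, -0.003, -1.0]]
wrist_force: [-0.1, 0.6, -0.2]
gripper_width: 0.788
```

```bash
python3 - <<'E'
from plan import *
from h import *
from station import optics
st()
c=optics.capture("scene"); crop(c["img"],230,170,100,130,5,"pics/scene14.png")
E
```

```text
t 22.02 tcp [0.6784 0.0255 0.0655] yaw -84.58 zaxis [ 3.e-03  2.e-04 -1.e+00] F [-0.14  0.59 -0.19] M [0.087 0.052 0.056] w 68.53 j [ 15.8  34.7  -2.2   0.  -52.9 -10.4]
```

View pics/scene14.png

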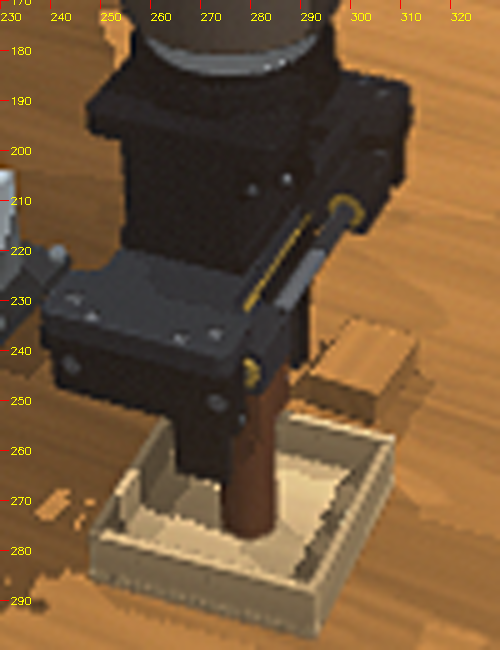

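The peg stands free in the tray (foot at about (279,277)), with the fingers at 68 mm. I'll rise straight up.

>>> carry_out([
  [[0,0,-0.005],[0,0,0],0.07],
  [[0,0,-0.01],[0,0,0],0.07],
  [[0,0,-0.01],[0,0,0],0.07],
  [[0,0,-0.015],[0,0,0],0.07],
  [[0,0,-0.015],[0,0,0],0.07],
  [[0,0,-0.02],[0,0,0],0.07],
  [[0,0,-0.02],[0,0,0],0.07],
  [[0,0,-0.02],[0,0,0],0.07],
  [[0,0,-0.015],[0,0,0],0.07],
  [[0,0,0],[0,0,0],0.07],
  [[0,0,0],[0,0,0],0.07],
])

```text
time_s: 22.98
tcp_pos: [0.6789, 0.0253, 0.2122]
ee_rot: [[0.095, -0.995, 0.012], [-0.996, -0.095, 0.001], [-0.0, -0.012, -1.0]]
wrist_force: [-0.9, 0.3, -1.9]
gripper_width: 0.802
```

```bash
python3 - <<'E'
from plan import *
from h import *
from station import optics
st()
c=optics.capture("scene"); cv2.imwrite("pics/scene15.png",c["img"][:,:,::-1])
E
```

```text
t 22.98 tcp [0.6789 0.0253 0.2122] yaw -84.56 zaxis [ 0.0116  0.0012 -0.9999] F [-0.87  0.31 -1.91] M [0.073 0.006 0.066] w 69.74 j [ 15.8  27.4   7.5   0.1 -69.4 -10.4]
```

View pics/scene15.png

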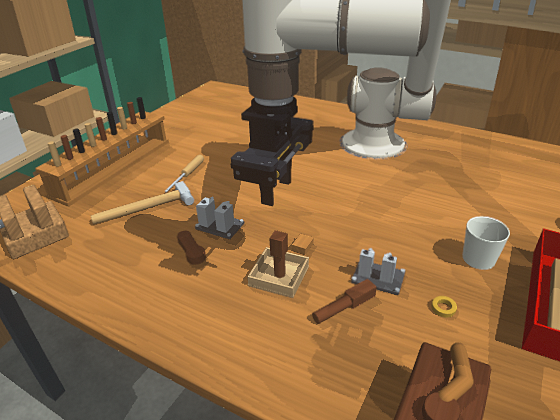

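The peg stands upright in the tray at (279,255), the gripper is well above it, and nothing else has moved. I'll hand it in.

```bash
python3 -c "
from station import workorder
print(workorder.finish_job())"
```

```text
the job is handed in; nothing more can be done
None
```

The peg passed the GO gauge, was stopped by the NO-GO gauge, and now stands upright in the tray. I handed the job in at about 23 s of the allowed 72 s.

- **GO gauge:** I held the peg upright by its head and slid the shank through the gap, in at the mouth and out at the far end, to about 50 mm past the plate origin with the foot still low. Wrist forces in the readings I took stayed below about 1.5 N, no more than sensor noise.
- **NO-GO gauge:** I pressed the peg into the mouth at about 7–9 N for a little over a second. It stopped 2 mm deeper along x than the two-jaw seat I had predicted from the cameras, so that check did not match exactly. I judged that both jaws held it because the peg did not move when I nudged it sideways, and the sideways force fell from about 2.7 N to about 1 N. The tool tilted by up to about 1.2 degrees during the push, and I corrected it.
- **Tray:** The peg touched down at the expected height with about 5 N and was released. The last picture shows it standing upright near the middle, the gripper well above it, and the other things where they were.

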